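Recharge the drying unit with desiccant tablets

ROBOT

A 7-joint arm with a two-finger parallel gripper is mounted at the origin on the work surface. World frame = base frame: x ahead of the robot, y to its left, z up, the work surface at z = 0. Lengths are in m, angles in rad, forces in N, time in s.
With the tool pointing down it reaches from about 0.35 to 0.9 m from the base axis. Payload 19.9 kg.
Tool frame: the origin (TCP) lies between the finger pads, 19 mm behind the fingertips; this is the grasp point; z points along the fingers, y is the line along which they close (so a half turn about z gives the same grasp; the last joint's range is limited). The gripper opens to 85 mm and grips with 20 to 120 N. Pads are 22 mm wide; open, the fingers measure 114 mm over their backs; the gripper's body (76 mm by 85 mm) begins 54 mm behind the grasp point. The pads swing forward as they close: fully open they stand 13 mm farther back than shut.
Start: joints at [-0.042, 0.417, -0.01, 1.614, 0.005, 1.111, -0.053], TCP at [0.625, 0, 0.25] pointing down, gripper open.
Joint ranges: [-2.81, 2.81], [-0.39, 2.02], [-1.27, 1.25], [0.06, 2.57], [-1.19, 4.33], [0.19, 2], [-2.82, 2.82]. Speed limits (rad/s): [1.89, 1.89, 2.39, 2.39, 3.01, 3.01, 3.01].

INTERFACE

Orientations are given as a unit quaternion [w, x, y, z].
In Python, from workcell import bot, viewer gives the robot as it stands.
- The arm moves only by the tool step_arm, never from a script. Its argument "plan" is a list of rows, each a list of 3 entries, a list of its own where there are three numbers: the turn, a rotation vector about the tool's x, y, z in degrees, then the shift along the tool's x, y, z in cm, then the closure, from 0 (fully open) to 1 (shut). In form: [[[wx, wy, wz], [dx, dy, dz], jaw], ...]. A call has exactly 8 rows; each row shifts and turns the commanded pose from where the row before left it, along the tool's axes as they then stand; what a row does not reach is not made up. A row lasts 1/10 s, in which the tool goes at most 50 mm and 8.59 degrees, less where a joint would pass 70% of its speed; a pose out of reach is approached as far as the arm can. A call is refused whole if a number of a shift passes 5 or a number of a turn 8.59, either way. A call with a gripper value outside its range is refused whole. The fingers move at their own pace and stop on an object; the grip force is fixed at half the most. Time passes only in rows, so rows that do not move let the fingers close, or fill a call up. It gives the time, the measured TCP pose, the force, the opening and the grip force at its end, in the units of the state.
- bot.state(): the state, without advancing time (a new reading comes with each control period).
- viewer.snapshot(name): name is "scene" or "side" or "wrist"; returns a dict with "img" (400x640x3 uint8, red, green, blue), "z_map" (400x640 float32, m along the optical axis (not along the pixel's ray), 0 where there is no reading), "intrinsics" (3x3 intrinsics, pixels), "world_from_camera" (4x4, takes a point from camera to world coordinates). Camera axes: x right, y up, looking along -z (the intrinsics and any distortion apply to the point x, -y, -z); pixel columns grow to the right and rows downward; lengths in m; the calibration is good to about 2 mm. A picture is of the moment at which its call begins.
- bot.close_job(): hands the job in; it is judged then, once.
The state is a dict: "time": time; "qpos": joint angles; "joint_velocities": joint speeds; "effort": joint torques, N m; "eef_pos": TCP position; "tcp_rot": TCP orientation; "ft_force": force on the tool from outside, world axes, zero at the start; "ft_torque": the same for the moment, N m; "grip_width": finger opening in m; "finger_force": force on a finger pad.
Only numpy, scipy, OpenCV 4.12 (cv2) and the standard library are available. Lean on these libraries where they do the work, as an engineer would, in place of code of your own. Each camera call takes 0.05 s, during which the arm holds its last target. There are 200 camera calls.

TASK

Recharge the drying unit: lift the cover plate off the housing's pins and lay it flat on the bench, then with the tongs from the stand move the small worn tablets from the housing into the steel waste tray and put every full-size fresh tablet from the mat into the housing, one to a pocket, never touching a tablet with the gripper's own fingers. Then stand the tongs back in their stand and seat the cover fully home on its pins; leave the bottle, the tape and the jar alone.

Things in the scene. Friction and masses are not known exactly. Their poses are not given: they have to be found in the camera images.
- housing: Desiccant housing of a drying unit, fixed: grey open-topped box, 106 (x) by 170 (y) by 45 mm high, floor 4 mm thick. Origin at the centre of its underside, z up. White dividers 4 mm thick, tops 30 mm above the bench, make 2 x 2 pockets; each end in y is a solid block 25 mm long, level with the 45 mm rim, with a steel pin at x = 0, y = +-72.5 mm: 8 mm diameter, 12 mm tall, tapered top.
- pocket0 (a point): Centre of the floor of one pocket of the housing, 4 mm above the bench. The pocket measures 46 (x) by 58 (y) mm; it lies at x = -25, y = -31 mm in the housing's frame; axes as the housing.
- pocket1 (a point): Centre of the floor of one pocket of the housing, 4 mm above the bench. The pocket measures 46 (x) by 58 (y) mm; it lies at x = -25, y = 31 mm in the housing's frame; axes as the housing.
- pocket2 (a point): Centre of the floor of one pocket of the housing, 4 mm above the bench. The pocket measures 46 (x) by 58 (y) mm; it lies at x = 25, y = -31 mm in the housing's frame; axes as the housing.
- pocket3 (a point): Centre of the floor of one pocket of the housing, 4 mm above the bench. The pocket measures 46 (x) by 58 (y) mm; it lies at x = 25, y = 31 mm in the housing's frame; axes as the housing.
- cover: Loose aluminium cover plate, 110 (x) by 174 (y) by 5 mm, about 0.25 kg. Origin at the centre of its underside, z up. Two 13 mm holes at x = 0, y = +-72.5 mm fit over the housing's pins, either way round. At the start it is seated on the housing, its underside 45 mm above the bench.
- cover_grip (a point): Point on the cover's black bar grip, 25 mm above the cover's underside, on its centre line. The bar is 60 long (cover x), 14 thick (cover y) and stands on the middle of the plate, top 35 mm above the underside. Axes as the cover.
- tongs: Stainless spring tongs, 150 mm tall, 90 g, upright in the stand, jaws down. z runs up from the jaw ends (z = 0) to the bow, y is the line along which they close. Two flat legs 5 mm thick (y), 14 wide (x), stay parallel; left alone 56 mm over their outsides, 46 mm between. The origin moves with the -y leg, whose inside face is at y = -23 mm.
- tongs_grip (a point): Point 112 mm above the jaw ends, on the tongs' z axis: TCP here to squeeze the legs, which are flat and 20 wide (x) from 85 to 125 mm above the jaw ends; the bow reaches 38 mm above this point. The spring pushes the legs apart with 6 N when open, 8 N when closed 14 mm. Axes as the tongs.
- jaw (a joint): How far the tongs are closed, m: 0 open (46 mm gap), 0.040 at most. The +y leg's inside face is at y = 23 mm minus this value in the tongs' frame, so the middle of the gap lies at y = minus half this value.
- stand: Grey plastic stand of the tongs, fixed: an upright open-topped well, inside 24 (x) by 64 (y) mm, walls 4 mm, rim 60 mm above the bench, its floor 6 mm above the bench, on a foot 90 (x) by 100 (y) by 4 mm. Origin at the centre of its underside, z up. The tongs stand in it with their y along its y.
- mat: Black rubber mat, 130 by 130 by 3 mm, fixed to the bench, on which the fresh tablets start. Origin at the centre of its underside.
- tablet1: Fresh desiccant tablet (a hard white round disc), 32 mm diameter, 20 mm high, about 30 g; origin at its centre, z along its axis. Two to four of the four are present.
- tablet2: Fresh desiccant tablet (a hard white round disc), 32 mm diameter, 20 mm high, about 30 g; origin at its centre, z along its axis. Two to four of the four are present.
- tablet3: Fresh desiccant tablet (a hard white round disc), 32 mm diameter, 20 mm high, about 30 g; origin at its centre, z along its axis. Two to four of the four are present.
- tablet4: Fresh desiccant tablet (a hard white round disc), 32 mm diameter, 20 mm high, about 30 g; origin at its centre, z along its axis. Two to four of the four are present.
- spent1: Spent tablet, worn down to 24 mm diameter and 14 mm height, white, edges rounded off, about 15 g; starts on the floor of pocket0, within 5 mm of its middle. Origin at its centre, z along its axis. Two or three of the four are present.
- spent2: Spent tablet, worn down to 24 mm diameter and 14 mm height, white, edges rounded off, about 15 g; starts on the floor of pocket1, within 5 mm of its middle. Origin at its centre, z along its axis. Two or three of the four are present.
- spent3: Spent tablet, worn down to 24 mm diameter and 14 mm height, white, edges rounded off, about 15 g; starts on the floor of pocket2, within 5 mm of its middle. Origin at its centre, z along its axis. Two or three of the four are present.
- spent4: Spent tablet, worn down to 24 mm diameter and 14 mm height, white, edges rounded off, about 15 g; starts on the floor of pocket3, within 5 mm of its middle. Origin at its centre, z along its axis. Two or three of the four are present.
- waste: Shallow square steel waste tray, fixed, 110 by 110 by 22 mm, walls and floor 4 mm thick. Origin at the centre of its underside, z up, walls along x and y.
- bottle: White cleaner bottle, 66 mm diameter, 150 mm high; leave it alone. Origin at the centre of its underside.
- tape: Roll of blue tape lying flat, 90 mm diameter, 25 mm high; leave it alone. Origin at the centre of its underside.
- jar: Small amber jar with a black cap, 52 mm diameter, 70 mm high; leave it alone. Origin at the centre of its underside.
Things that resemble listed ones, but are neither listed nor needed, are in the scene too. Leave any purple look-alike of the tablet2 alone.

How it is judged:
On the way, in this order (a step that is already met when the one before it is completed fails the run):
1. the cover is off the pins and lies flat on the bench clear of the housing (horizontal distance between cover and housing above 0.1 m and height (world z) of cover below 0.012 m and angle between cover's own z axis and vertical below 0.15 rad), for 0.2 s.
2. every spent tablet lies in the waste tray and every fresh one in a pocket, one to a pocket, with the cover still off (height (world z) of each of tablet1, tablet2, tablet3, tablet4 below 0.027 m and (horizontal distance between tablet1 and pocket0 below 0.025 m or horizontal distance between tablet1 and pocket1 below 0.025 m or horizontal distance between tablet1 and pocket2 below 0.025 m or horizontal distance between tablet1 and pocket3 below 0.025 m) and (horizontal distance between tablet2 and pocket0 below 0.025 m or horizontal distance between tablet2 and pocket1 below 0.025 m or horizontal distance between tablet2 and pocket2 below 0.025 m or horizontal distance between tablet2 and pocket3 below 0.025 m) and (horizontal distance between tablet3 and pocket0 below 0.025 m or horizontal distance between tablet3 and pocket1 below 0.025 m or horizontal distance between tablet3 and pocket2 below 0.025 m or horizontal distance between tablet3 and pocket3 below 0.025 m) and (horizontal distance between tablet4 and pocket0 below 0.025 m or horizontal distance between tablet4 and pocket1 below 0.025 m or horizontal distance between tablet4 and pocket2 below 0.025 m or horizontal distance between tablet4 and pocket3 below 0.025 m) and x of spent1 in the frame of waste between -0.05 and 0.05 m and y of spent1 in the frame of waste between -0.05 and 0.05 m and height (world z) of each of spent1, spent2, spent3, spent4 below 0.035 m and x of spent2 in the frame of waste between -0.05 and 0.05 m and y of spent2 in the frame of waste between -0.05 and 0.05 m and x of spent3 in the frame of waste between -0.05 and 0.05 m and y of spent3 in the frame of waste between -0.05 and 0.05 m and x of spent4 in the frame of waste between -0.05 and 0.05 m and y of spent4 in the frame of waste between -0.05 and 0.05 m and horizontal distance between cover and housing above 0.1 m), for 0.3 s.
At the end, for the whole second after the job is handed in: Spent tablets lie in the waste tray, fresh ones on pocket floors, one each; the cover sits on both pins, within 6 mm of centre, its underside within 3 mm of the rim, level and in line; the tongs stand upright in their stand, jaw ends within 14 mm of its floor; all at rest (height (world z) of each of tablet1, tablet2, tablet3, tablet4 below 0.027 m and (horizontal distance between tablet1 and pocket0 below 0.025 m or horizontal distance between tablet1 and pocket1 below 0.025 m or horizontal distance between tablet1 and pocket2 below 0.025 m or horizontal distance between tablet1 and pocket3 below 0.025 m) and (horizontal distance between tablet2 and pocket0 below 0.025 m or horizontal distance between tablet2 and pocket1 below 0.025 m or horizontal distance between tablet2 and pocket2 below 0.025 m or horizontal distance between tablet2 and pocket3 below 0.025 m) and (horizontal distance between tablet3 and pocket0 below 0.025 m or horizontal distance between tablet3 and pocket1 below 0.025 m or horizontal distance between tablet3 and pocket2 below 0.025 m or horizontal distance between tablet3 and pocket3 below 0.025 m) and (horizontal distance between tablet4 and pocket0 below 0.025 m or horizontal distance between tablet4 and pocket1 below 0.025 m or horizontal distance between tablet4 and pocket2 below 0.025 m or horizontal distance between tablet4 and pocket3 below 0.025 m) and x of spent1 in the frame of waste between -0.05 and 0.05 m and y of spent1 in the frame of waste between -0.05 and 0.05 m and height (world z) of each of spent1, spent2, spent3, spent4 below 0.035 m and x of spent2 in the frame of waste between -0.05 and 0.05 m and y of spent2 in the frame of waste between -0.05 and 0.05 m and x of spent3 in the frame of waste between -0.05 and 0.05 m and y of spent3 in the frame of waste between -0.05 and 0.05 m and x of spent4 in the frame of waste between -0.05 and 0.05 m and y of spent4 in the frame of waste between -0.05 and 0.05 m and horizontal distance between cover and housing below 0.006 m and height (world z) of cover between 0.042 and 0.048 m and angle between cover's own z axis and vertical below 0.04 rad and angle between the y axis of cover and the y axis of housing, either way round below 0.1 rad and horizontal distance between tongs and stand below 0.025 m and angle between tongs's own z axis and vertical below 0.3 rad and height (world z) of tongs below 0.02 m and linear speed of each of cover, tongs, tablet1, tablet2, tablet3, tablet4, spent1, spent2, spent3, spent4 below 0.02 m/s); the robot touches nothing.
It fails at once if the gripper's fingers touch a tablet (contact force between the fingers and tablet1 above 0.3 N or contact force between the fingers and tablet2 above 0.3 N or contact force between the fingers and tablet3 above 0.3 N or contact force between the fingers and tablet4 above 0.3 N or contact force between the fingers and spent1 above 0.3 N or contact force between the fingers and spent2 above 0.3 N or contact force between the fingers and spent3 above 0.3 N or contact force between the fingers and spent4 above 0.3 N).
It fails at once if the bottle, tape or jar is moved by more than 30 mm (distance of any of bottle, tape, jar from where it was at the start of the episode above 0.03 m).
Of tablet1, tablet2, tablet3, tablet4 only 2 to 4 are there at a start; the rules pass over those that are not, and their reading is None.
Of spent1, spent2, spent3, spent4 only 2 to 3 are there at a start; the rules pass over those that are not, and their reading is None.
At some moment in a run one of tablet1, tablet2, tablet3, tablet4 may be knocked a few centimetres aside while the robot is not near it.
It also fails if it takes over 210 s, if anything falls off the work surface, if the arm or the gripper's body presses on something with over 40 N, if the wrist force passes 120 N, or if a joint passes its speed limit or range.

## Working session

There is one attempt and no reset: what is moved stays moved. The work goes in short steps, Python scripts to look and compute and a tool call to move; the robot and the scene stay as the last step left them, time stands still between calls to the robot, and variables do not carry over. Pictures are saved under pics/ and viewed, at most 14 in all, crops included, and the job is handed in when it is done.

Besides the shell and the picture viewer there is one more tool, called after "Call:" as name(argument=value, ...) on one line, values as JSON. step_arm: Moves the arm, as the interface text tells. Its arguments: {"type":"object","properties":{"plan":{"type":"array"}},"required":["plan"]}

```bash
ls; mkdir -p pics; cat > h.py <<'E'
import numpy as np, cv2
from workcell import bot, viewer
def snap(n,f=None):
    s=viewer.snapshot(n)
    if f: cv2.imwrite(f'pics/{f}.png',cv2.cvtColor(s['img'],cv2.COLOR_RGB2BGR))
    return s
def cloud(s):
    K=s['intrinsics'];z=s['z_map'];h,w=z.shape
    u,v=np.meshgrid(np.arange(w),np.arange(h))
    p=np.stack([(u-K[0,2])/K[0,0]*z,-(v-K[1,2])/K[1,1]*z,-z,np.ones_like(z)],-1)
    P=p@np.array(s['world_from_camera']).T
    P=P[...,:3]; P[z==0]=np.nan
    return P
E
python3 - <<'E'
from h import *
for n in ['scene','side','wrist']:
    s=snap(n,n+'0'); np.savez(f'{n}0.npz',**s); print(n,np.round(s['world_from_camera'],3).tolist(),s['intrinsics'].tolist(), [k for k in s], (s['z_map']==0).mean())
print(bot.state())
E
```

```text
pics
scene [[0.135, -0.817, 0.56, 1.232], [0.991, 0.102, -0.089, -0.114], [0.015, 0.567, 0.824, 1.166], [0.0, 0.0, 0.0, 1.0]] [[450.9329070917322, 0.0, 320.29130508938755], [0.0, 450.9329070917322, 199.7798781993147], [0.0, 0.0, 1.0]] ['img', 'z_map', 'intrinsics', 'world_from_camera'] 0.00394921875
side [[-0.995, 0.073, -0.074, 0.461], [-0.103, -0.61, 0.785, 0.773], [0.012, 0.789, 0.615, 0.7], [0.0, 0.0, 0.0, 1.0]] [[399.3359407060805, 0.0, 317.60055590486274], [0.0, 399.3359407060805, 189.51792536208166], [0.0, 0.0, 1.0]] ['img', 'z_map', 'intrinsics', 'world_from_camera'] 0.00419140625
wrist [[1.0, -0.001, 0.002, 0.625], [0.0, 0.964, 0.265, 0.066], [-0.002, -0.265, 0.964, 0.372], [0.0, 0.0, 0.0, 1.0]] [[341.17126698801906, 0.0, 321.3313456849509], [0.0, 341.17126698801906, 204.22084025484028], [0.0, 0.0, 1.0]] ['img', 'z_map', 'intrinsics', 'world_from_camera'] 0.00415625
{'time': 0.15, 'qpos': array([-0.04151279,  0.41783713, -0.01034212,  1.61401938,  0.00472795,
        1.11071696, -0.05300848]), 'joint_velocities': array([-1.86202951e-03, -1.92708065e-03,  1.73478161e-03, -1.75551554e-03,
       -1.73655548e-03,  4.79640968e-04, -5.21493550e-05]), 'effort': array([ 4.94602627e-04, -8.64738035e+01,  6.78995568e-01, -4.35059202e+01,
        1.90656655e-02,  5.86454262e-03, -4.75439651e-05]), 'eef_pos': array([6.24751674e-01, 1.82859036e-05, 2.49510576e-01]), 'tcp_rot': array([-3.05790023e-04,  7.07085456e-01,  7.07127944e-01, -3.68271843e-04]), 'ft_force': array([-0.40221463, -0.06611606,  0.14231754]), 'ft_torque': array([-0.03141574, -0.03069322, -0.04227973]), 'finger_force': 0.0, 'grip_width': 0.08562090566919575}
```

View pics/scene0.png

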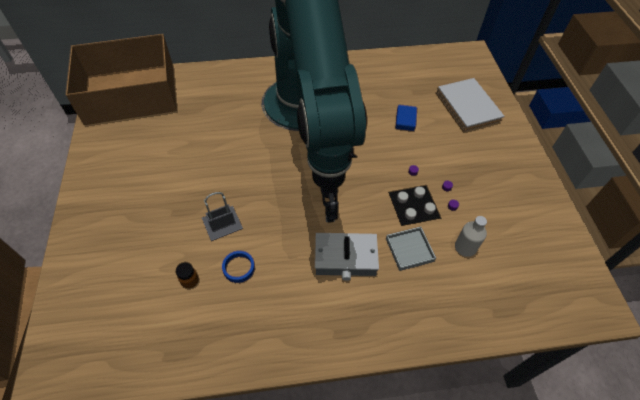

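View pics/side0.png

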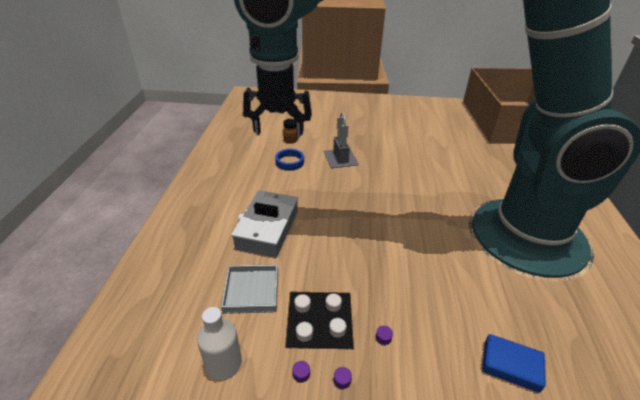

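The scene view shows housing+cover at about (347,255), tongs in stand (221,215), mat with four tablets (414,205), waste tray (411,249) and purple decoys at right. The side view agrees.

```bash
cat >> h.py <<'E'
def blobs(m,P,mn=15):
    n,l,st,c=cv2.connectedComponentsWithStats(m.astype(np.uint8))
    out=[]
    for i in range(1,n):
        if st[i,4]<mn: continue
        q=P[l==i]; r=cv2.minAreaRect((q[:,:2]*1000).astype(np.float32))
        out.append((np.round(c[i]),st[i,4],np.round(r[0]),np.round(r[1]),round(r[2],1),np.round(np.percentile(q[:,2],[10,50,90])*1000,1)))
    return out
E
python3 - <<'E'
from h import *
for n,mn in [('scene',15),('side',15)]:
    s=dict(np.load(n+'0.npz')); P=cloud(s); im=s['img'].astype(int)
    hsv=cv2.cvtColor(s['img'],cv2.COLOR_RGB2HSV).astype(int)
    W=(np.abs(P[...,0]-.6)<.35)&(np.abs(P[...,1])<.5)
    z=P[...,2]*1000
    print(n,'bench',np.nanmedian(z[W&(np.abs(z)<15)]))
    for nm,m in dict(cover=(z>43)&(z<58),any6_=(z>6)&(z<30),tongs=(z>62)&(z<160),rim=(z>55)&(z<64),mat=(hsv[...,2]<50)&(z<8), white=(hsv[...,1]<60)&(hsv[...,2]>150)&(z>3)&(z<60)).items():
        print(nm)
        for b in blobs(m&W,P): print('  ',*b)
E
```

```text
scene bench 2.9433282104828207
cover
   [218. 211.] 45 [ 475. -296.] [ 9. 45.] 12.1 [44.5 50.9 56. ]
   [221. 218.] 74 [ 503. -289.] [ 6. 70.] 19.0 [45.4 50.9 56.7]
   [346. 251.] 2084 [652.  56.] [174. 114.] 82.2 [49.9 52.8 55.7]
   [467. 245.] 68 [675. 396.] [63. 27.] 44.4 [44.2 50.2 56.9]
   [189. 277.] 69 [ 674. -379.] [26. 50.] 24.6 [44.5 47.6 51.8]
any6_
   [413. 161.] 15 [330. 339.] [15. 27.] 39.3 [6.3 7.9 9.2]
   [372. 165.] 15 [325. 201.] [16. 25.] 47.6 [6.5 7.1 8.4]
   [196. 167.] 17 [ 265. -375.] [18. 30.] 5.6 [6.3 7.1 9.2]
   [221. 168.] 19 [ 279. -298.] [14. 40.] 40.6 [6.3 7.2 9.5]
   [261. 168.] 15 [ 294. -164.] [12. 31.] 53.5 [6.5 7.2 7.9]
   [413. 169.] 108 [357. 327.] [49. 49.] 44.3 [ 6.9 21.7 25.8]
   [437. 171.] 16 [377. 405.] [10. 46.] 63.8 [6.  7.  8.8]
   [448. 185.] 124 [444. 427.] [51. 65.] 40.3 [ 6.8 17.9 24.8]
   [415. 204.] 1003 [487. 298.] [156. 151.] 2.0 [ 6.6  9.1 26.6]
   [453. 204.] 105 [517. 422.] [30. 46.] 15.0 [ 9.8 22.  25.8]
   [223. 226.] 415 [ 492. -289.] [ 98. 112.] 18.5 [ 6.5  8.9 21.7]
   [410. 248.] 1125 [642. 248.] [134. 124.] 5.8 [ 6.7  9.
[... 2948 characters left out ...]
341. 144.] 74 [ 491. -291.] [31. 75.] 19.3 [56.5 59.  61.7]
   [266. 213.] 68 [654.  62.] [59. 12.] 1.5 [56.1 59.8 63.2]
   [223. 358.] 114 [652. 429.] [63. 25.] 34.0 [55.8 59.6 63. ]
mat
   [320. 323.] 2196 [498. 300.] [125. 128.] 5.4 [1.1 2.6 4.1]
white
   [259. 229.] 979 [671.  97.] [ 90. 133.] 78.9 [48.  49.6 51.1]
   [257. 265.] 56 [655. 192.] [102.   7.] 6.4 [19.7 21.7 22.6]
   [251. 289.] 1261 [651. 248.] [109. 109.] 8.0 [ 3.3  4.3 20.9]
   [302. 301.] 149 [537. 276.] [30. 28.] 50.4 [21.1 22.4 23.9]
   [333. 300.] 145 [473. 266.] [30. 29.] 47.8 [20.9 22.6 23.8]
   [337. 325.] 175 [461. 324.] [29. 29.] 65.7 [21.1 22.6 24.1]
   [304. 329.] 177 [524. 339.] [29. 29.] 45.9 [21.1 22.4 24.2]
```

View pics/wrist0.png

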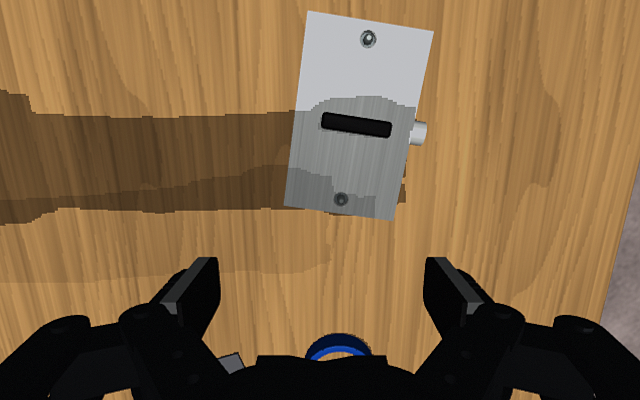

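The wrist view shows the cover with pins near (368,38) and (341,198), the bar grip at (356,124), and a spout on the +x side.

```bash
cat >> h.py <<'E'
def yaw_of(R): # theta about tool z from (x->Y,y->X)
    return np.degrees(np.arctan2(-R[1,1],R[0,1]))
def Rq(q): 
    from scipy.spatial.transform import Rotation as Ro
    return Ro.from_quat(np.r_[q[1:],q[0]]).as_matrix()
def go(p,th=None):
    s=bot.state(); R=Rq(s['tcp_rot']); d=np.array(p)-s['eef_pos']
    print('t',round(s['time'],1),'pos',np.round(s['eef_pos'],4),'th',round(yaw_of(R),2),'tilt',np.round(R[:,2],3),'w',round(s['grip_width'],4),'shift cm now',np.round(R.T@d*100,2))
    if th is not None:
        t=np.radians(th); R2=np.array([[-np.sin(t),np.cos(t),0],[np.cos(t),-np.sin(t)*1,0],[0,0,-1]])
        R2=np.column_stack([[-0,0,0]]*3)
        x=np.cos(t)*np.array([0,1,0])+np.sin(t)*np.array([1,0,0]); y=np.cos(t)*np.array([1,0,0])-np.sin(t)*np.array([0,1,0])
        R2=np.column_stack([x,y,[0,0,-1]])
        print('  turn',round(th-yaw_of(R),2),'then shift',np.round(R2.T@d*100,2))
E
python3 - <<'E'
from h import *
s=dict(np.load('wrist0.npz')); P=cloud(s); z=P[...,2]*1000
W=P[...,1]>-.06
for nm,m in dict(bench=abs(z)<5,cover=(z>43)&(z<56),bar=(z>75)&(z<90)).items():
    for b in blobs(m&W,P,100): print(nm,*b)
for u,v in [(368,38),(341,198)]: print(P[v-1:v+2,u-1:u+2].reshape(-1,3).mean(0))
go([.655,.056,.16],-82)
E
```

```text
bench [311. 111.] 119078 [614.  55.] [231. 721.] 90.0 [-2.1 -1.1 -0.1]
cover [354. 114.] 22014 [654.  54.] [175. 110.] 81.6 [47.8 48.8 49.8]
bar [356. 125.] 1182 [654.  54.] [14. 60.] 81.5 [77.2 78.5 79.5]
[0.66365786 0.12556513 0.05562966]
[ 0.64301986 -0.01489085  0.05407313]
t 0.1 pos [0.6248 0.     0.2495] th -0.0 tilt [-0.001 -0.    -1.   ] w 0.0856 shift cm now [5.6  3.03 8.95]
  turn -82.0 then shift [-2.22  5.96  8.95]
```

Call:
step_arm(plan=[[[0,0,-8.2],[0,0,1],0],[[0,0,-8.2],[0,0,1],0],[[0,0,-8.2],[0,0,1],0],[[0,0,-8.2],[0,0,1],0],[[0,0,-8.2],[0,0,1],0],[[0,0,-8.2],[0,0,1],0],[[0,0,-8.2],[0,0,1],0],[[0,0,-8.2],[0,0,1],0]])

```text
time: 0.95
eef_pos: [0.6248, -0.0, 0.1694]
tcp_rot: [-0.0, 0.208, 0.978, -0.0]
ft_force: [0.4, -0.1, 0.3]
grip_width: 0.0856
finger_force: 0.0
```

Call:
step_arm(plan=[[[0,0,-8.2],[0,0,0],0],[[0,0,-7.8],[0,0,0],0],[[0,0,0],[-0.5,1.5,0],0],[[0,0,0],[-0.6,1.5,0],0],[[0,0,0],[-0.6,1.5,0],0],[[0,0,0],[-0.5,1.3,0],0],[[0,0,0],[0,0,0],0],[[0,0,0],[0,0,0],0]])

```text
time: 1.75
eef_pos: [0.6552, 0.0547, 0.1697]
tcp_rot: [-0.0, 0.073, 0.997, -0.0]
ft_force: [0.7, -0.4, 0.4]
grip_width: 0.0854
finger_force: 0.0
```

```bash
python3 - <<'E'
from h import *
go([.654,.0545,.070],-81.6)
E
```

```text
t 1.8 pos [0.6552 0.0547 0.1697] th -81.62 tilt [-0. -0. -1.] w 0.0854 shift cm now [ 0.12 -0.03  9.97]
  turn 0.02 then shift [ 0.12 -0.03  9.97]
```

Call:
step_arm(plan=[[[0,0,0],[0.1,0,2.4],0],[[0,0,0],[0,0,2.4],0],[[0,0,0],[0,0,2.4],0],[[0,0,0],[0,0,2.3],0],[[0,0,0],[0,0,0],0.6],[[0,0,0],[0,0,0],1],[[0,0,0],[0,0,0],1],[[0,0,0],[0,0,0],1]])

```text
time: 2.55
eef_pos: [0.6549, 0.0542, 0.0763]
tcp_rot: [0.001, 0.073, 0.997, 0.0]
ft_force: [0.4, 0.3, -0.3]
grip_width: 0.0282
finger_force: 0.0
```

Call:
step_arm(plan=[[[0,0,0],[0,0,0],1],[[0,0,0],[0,0,0],1],[[0,0,0],[0,0,0],1],[[0,0,0],[0,0,0],1],[[0,0,0],[0,0,0],1],[[0,0,0],[0,0,0],1],[[0,0,0],[0,0,0],1],[[0,0,0],[0,0,0],1]])

```text
time: 3.35
eef_pos: [0.6548, 0.0543, 0.0761]
tcp_rot: [0.001, 0.073, 0.997, 0.0]
ft_force: [-1.2, -0.2, 7.5]
grip_width: 0.0126
finger_force: 60.2
```

```bash
python3 - <<'E'
from h import *
go([.47,.03,.18],-81.6)
print(bot.state()['ft_force'])
E
```

```text
t 3.4 pos [0.6548 0.0543 0.0761] th -81.59 tilt [ 0.002 -0.    -1.   ] w 0.0126 shift cm now [ 17.91  -5.1  -10.42]
  turn -0.01 then shift [ 17.93  -5.1  -10.39]
[-1.18422512 -0.23069372  7.54252502]
```

Call:
step_arm(plan=[[[0,0,0],[0,0,-0.5],1],[[0,0,0],[0,0,-1],1],[[0,0,0],[0,0,-2],1],[[0,0,0],[0,0,-2.5],1],[[0,0,0],[3,-0.9,0],1],[[0,0,0],[3,-0.9,0],1],[[0,0,0],[3,-0.9,0],1],[[0,0,0],[3,-0.9,0],1]])

```text
time: 4.15
eef_pos: [0.5291, 0.036, 0.1357]
tcp_rot: [0.0, 0.073, 0.997, -0.0]
ft_force: [0.3, -0.5, -1.6]
grip_width: 0.0127
finger_force: 58.9
```

Call:
step_arm(plan=[[[0,0,0],[3,-0.8,0],1],[[0,0,0],[2.9,-0.7,0],1],[[0,0,0],[0,0,0],1],[[0,0,0],[0,0,3],1],[[0,0,0],[0,0,3],1],[[0,0,0],[0,0,2],1],[[0,0,0],[0,0,1],1],[[0,0,0],[0,0,0.8],1]])

```text
time: 4.95
eef_pos: [0.4701, 0.0301, 0.0369]
tcp_rot: [0.0, 0.073, 0.997, -0.0]
ft_force: [-0.3, -0.7, -2.1]
grip_width: 0.0124
finger_force: 58.8
```

Call:
step_arm(plan=[[[0,0,0],[0,0,0.4],1],[[0,0,0],[0,0,0.2],1],[[0,0,0],[0,0,0],1],[[0,0,0],[0,0,0],1],[[0,0,0],[0,0,0],1],[[0,0,0],[0,0,0],1],[[0,0,0],[0,0,0],1],[[0,0,0],[0,0,0],1]])

```text
time: 5.75
eef_pos: [0.4698, 0.03, 0.0311]
tcp_rot: [0.0, 0.073, 0.997, -0.0]
ft_force: [-0.4, -0.4, 1.1]
grip_width: 0.0124
finger_force: 59.1
```

```bash
python3 - <<'E'
from h import *
go([.47,.03,.0311],-81.6)
E
```

```text
t 5.8 pos [0.4698 0.03   0.0311] th -81.6 tilt [ 0. -0. -1.] w 0.0124 shift cm now [-0.02  0.   -0.  ]
  turn -0.0 then shift [-0.02  0.   -0.  ]
```

Call:
step_arm(plan=[[[0,0,0],[0,0,0],0],[[0,0,0],[0,0,0],0],[[0,0,0],[0,0,0],0],[[0,0,0],[0,0,-2],0],[[0,0,0],[0,0,-4],0],[[0,0,0],[0,0,-5],0],[[0,0,0],[0,0,-5],0],[[0,0,0],[0,0,-5],0]])

```text
time: 6.55
eef_pos: [0.4692, 0.0301, 0.2431]
tcp_rot: [0.0, 0.073, 0.997, 0.0]
ft_force: [1.0, -0.3, 0.6]
grip_width: 0.0855
finger_force: 0.0
```

```bash
python3 - <<'E'
from h import *
for n in ['scene','side','wrist']:
    s=snap(n,n+'1'); np.savez(n+'1.npz',**s)
go([.49,-.292,.25],-107.5)
s=dict(np.load('side1.npz')); P=cloud(s); z=P[...,2]*1000
for b in blobs((z>2.5)&(z<8)&(abs(P[...,0]-.47)<.1)&(abs(P[...,1]-.03)<.13),P,60): print('cov',*b)
W=(abs(P[...,0]-.49)<.08)&(abs(P[...,1]+.292)<.09)
for a,b in [(2,7),(40,62),(80,130),(130,160)]:
  for q in blobs((z>a)&(z<b)&W,P,20): print(a,*q)
cv2.imwrite('pics/crop1.png',cv2.resize(np.hstack([cv2.imread('pics/side1.png')[165:270,210:330],cv2.imread('pics/scene1.png')[205:310,290:410]]),None,fx=3.3,fy=3.3))
E
```

```text
t 6.7 pos [0.471  0.03   0.2439] th -81.59 tilt [ 0.006 -0.    -1.   ] w 0.0853 shift cm now [ -6.6  -31.58  -0.58]
  turn -25.91 then shift [  7.87 -31.29  -0.61]
cov [341. 230.] 1718 [470.  29.] [182. 114.] 82.7 [3.3 4.7 6.3]
2 [339. 159.] 273 [ 492. -293.] [ 92. 113.] 17.8 [2.5 3.9 5.6]
```

View pics/crop1.png

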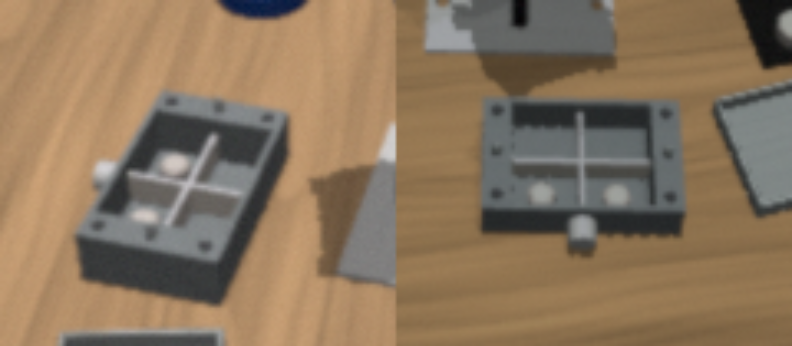

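Both crops show spent tablets only in the two +x pockets (pocket2, pocket3), with the -x pockets looking empty; the cover lies on the bench.

Call:
step_arm(plan=[[[0,0,-8.5],[0,0,-0.5],0],[[0,0,-8.5],[0,0,0],0],[[0,0,-8.9],[0,0,0],0],[[0,0,0],[1,-4,0],0],[[0,0,0],[1,-4,0],0],[[0,0,0],[1,-4,0],0],[[0,0,0],[1,-4,0],0],[[0,0,0],[1,-4,0],0]])

```text
out of range
```

Call:
step_arm(plan=[[[0,0,-8.5],[0,0,-0.5],0],[[0,0,-8.5],[0,0,0],0],[[0,0,-8.5],[0,0,0],0],[[0,0,-0.4],[1,-4,0],0],[[0,0,0],[1,-4,0],0],[[0,0,0],[1,-4,0],0],[[0,0,0],[1,-4,0],0],[[0,0,0],[1,-4,0],0]])

```text
time: 7.5
eef_pos: [0.4813, -0.1774, 0.245]
tcp_rot: [-0.001, -0.152, 0.988, 0.0]
ft_force: [0.4, 0.1, 0.3]
grip_width: 0.0851
finger_force: 0.0
```

Call:
step_arm(plan=[[[0,0,0],[1,-4,0],0],[[0,0,0],[1,-4,0],0],[[0,0,0],[0.9,-3.3,0],0],[[0,0,0],[0,0,0],0],[[0,0,0],[0,0,0],0],[[0,0,0],[0,0,0],0],[[0,0,0],[0,0,0],0],[[0,0,0],[0,0,0],0]])

```text
time: 8.3
eef_pos: [0.4884, -0.2915, 0.2461]
tcp_rot: [0.0, -0.153, 0.988, -0.0]
ft_force: [0.9, 0.5, 0.4]
grip_width: 0.0853
finger_force: 0.0
```

```bash
python3 - <<'E'
from h import *
s=snap('wrist','wrist2'); np.savez('wrist2.npz',**s)
P=cloud(s); z=P[...,2]*1000
W=(abs(P[...,0]-.49)<.07)&(abs(P[...,1]+.292)<.08)
for a,b in [(-3,2),(2,8),(40,66),(66,140),(85,125),(140,165)]:
  for q in blobs((z>a)&(z<b)&W,P,30): print(a,*q)
go([.49,-.292,.25],-107.5)
E
```

```text
-3 [321. 168.] 10473 [ 490. -292.] [160. 140.] 90.0 [-2.1 -1.2 -0.1]
2 [320. 156.] 2879 [ 489. -294.] [ 90. 100.] 18.3 [2.3 3.  3.9]
2 [319. 181.] 587 [ 495. -293.] [15. 48.] 18.2 [4. 5. 6.]
2 [319. 208.] 430 [ 525. -284.] [11. 61.] 18.9 [2.2 3.  3.9]
40 [319. 173.] 762 [ 489. -294.] [32. 72.] 18.2 [44.7 58.2 59.6]
40 [319. 195.] 575 [ 494. -293.] [24. 56.] 18.5 [44.2 57.3 59.9]
66 [286. 199.] 378 [ 497. -318.] [20.  6.] 17.7 [ 81.9 120.1 130.6]
66 [351. 198.] 337 [ 481. -270.] [20.  5.] 17.5 [ 88.  122.4 130.9]
85 [349. 193.] 142 [ 481. -270.] [20.  5.] 18.6 [ 89.8 107.9 121.5]
85 [288. 194.] 162 [ 496. -316.] [20.  5.] 32.8 [ 92.2 107.6 121.1]
140 [318. 215.] 544 [ 489. -294.] [ 5. 50.] 19.0 [144.2 152.1 154.8]
t 8.3 pos [ 0.4883 -0.2917  0.2461] th -107.55 tilt [ 0. -0. -1.] w 0.0851 shift cm now [-0.15 -0.08 -0.39]
  turn 0.05 then shift [-0.15 -0.08 -0.39]
```

View pics/wrist2.png

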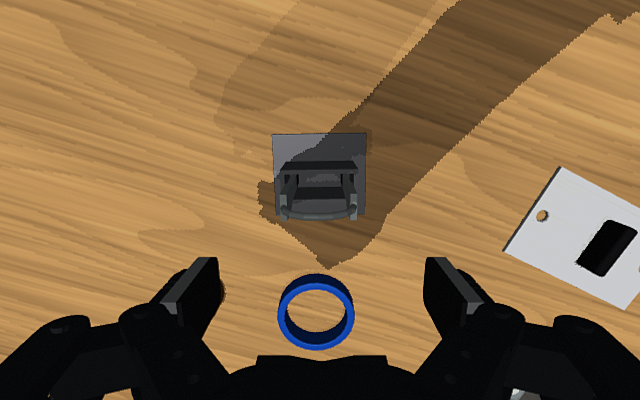

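The wrist view shows the tongs standing in the well at (318,190), between the open fingers; the tape at (317,313) is farther below.

Call:
step_arm(plan=[[[0,0,-0.8],[0,-0.24,2.8],0],[[0,0,0],[0,0,3],0],[[0,0,0],[0,0,3],0],[[0,0,0],[0,0,2],0],[[0,0,0],[0,0,1.5],0],[[0,0,0],[0,0,0.5],0],[[0,0,0],[0,0,0],0.2],[[0,0,0],[0,0,0],0.3]])

```text
time: 9.15
eef_pos: [0.4894, -0.2948, 0.1189]
tcp_rot: [0.0, -0.159, 0.987, -0.0]
ft_force: [-0.0, -0.5, 0.1]
grip_width: 0.0603
finger_force: 0.0
```

Call:
step_arm(plan=[[[0,0,0],[0,0,0],0.4],[[0,0,0],[0,0,0],0.45],[[0,0,0],[0,0,0],0.45],[[0,0,0],[0,0,0],0.45],[[0,0,0],[0,0,0],0.45],[[0,0,0],[0,0,0],0.45],[[0,0,0],[0,0,0],0.45],[[0,0,0],[0,0,0],0.45]])

```text
time: 9.95
eef_pos: [0.4899, -0.2951, 0.1197]
tcp_rot: [0.001, -0.159, 0.987, -0.001]
ft_force: [-0.9, 0.2, 9.9]
grip_width: 0.047
finger_force: 9.9
```

```bash
python3 - <<'E'
from h import *
go([.489,-.294,.118],-108.3)
E
```

```text
t 9.9 pos [ 0.4899 -0.2951  0.1197] th -108.3 tilt [ 0.002 -0.002 -1.   ] w 0.047 shift cm now [0.05 0.13 0.17]
  turn -0.0 then shift [0.05 0.13 0.17]
```

Call:
step_arm(plan=[[[0,0,0],[0,0,-1],0.45],[[0,0,0],[0,0,-2],0.45],[[0,0,0],[0,0,-3],0.45],[[0,0,0],[0,0,-3],0.45],[[0,0,0],[0,0,-4],0.45],[[0,0,8.5],[0,0,0],0.45],[[0,0,8.5],[0,0,0],0.45],[[0,0,8.5],[0,0,0],0.45]])

```text
time: 10.75
eef_pos: [0.4889, -0.2946, 0.2494]
tcp_rot: [0.001, 0.066, 0.998, -0.0]
ft_force: [-0.7, 0.6, -1.3]
grip_width: 0.0471
finger_force: 7.3
```

```bash
python3 - <<'E'
from h import *
go([.60,.0545,.25],-81.6)
for n in ['side','scene']:
    s=dict(np.load(n+'1.npz'));P=cloud(s);z=P[...,2]*1000
    hsv=cv2.cvtColor(s['img'],cv2.COLOR_RGB2HSV).astype(int)
    c=np.array([.654,.0545]);a=np.radians(-8.4);R=np.array([[np.cos(a),-np.sin(a)],[np.sin(a),np.cos(a)]])
    L=(P[...,:2]-c)@R*1000
    m=(hsv[...,2]>165)&(hsv[...,1]<60)&(z<25)&(z>8)&(abs(L[...,0])<48)&(abs(L[...,1])<58)
    Q=np.dstack([L/1000,P[...,2:]])
    for b in blobs(m,Q,4): print(n,*b)
E
```

```text
t 10.8 pos [ 0.4889 -0.2946  0.2494] th -82.44 tilt [ 0.001 -0.001 -1.   ] w 0.0471 shift cm now [-6.42 36.07 -0.07]
  turn 0.84 then shift [-5.89 36.16 -0.06]
side [263. 214.] 37 [ 24. -32.] [19. 17.] 47.8 [15.6 17.1 18.2]
side [253. 230.] 25 [26. 28.] [17. 12.] 32.8 [15.8 17.6 19.2]
```

Call:
step_arm(plan=[[[0,0,0.8],[-0.5,4,0],0.45],[[0,0,0],[-0.6,4,0],0.45],[[0,0,0],[-0.6,4,0],0.45],[[0,0,0],[-0.6,4,0],0.45],[[0,0,0],[-0.6,4,0],0.45],[[0,0,0],[-0.6,4,0],0.45],[[0,0,0],[-0.6,4,0],0.45],[[0,0,0],[-0.6,4,0],0.45]])

```text
time: 11.55
eef_pos: [0.5797, 0.0175, 0.2492]
tcp_rot: [0.001, 0.07, 0.998, -0.0]
ft_force: [1.3, 0.1, -0.6]
grip_width: 0.047
finger_force: 7.3
```

Call:
step_arm(plan=[[[0,0,0],[-0.6,4.1,0],0.45],[[0,0,0],[-0.6,0,0],0.45],[[0,0,0],[0,0,0],0.45],[[0,0,0],[0,0,0],0.45],[[0,0,0],[0,0,0],0.45],[[0,0,0],[0,0,0],0.45],[[0,0,0],[0,0,0],0.45],[[0,0,0],[0,0,0],0.45]])

```text
time: 12.35
eef_pos: [0.597, 0.0545, 0.2481]
tcp_rot: [0.0, 0.07, 0.998, -0.0]
ft_force: [0.1, 0.2, -0.4]
grip_width: 0.0472
finger_force: 7.3
```

```bash
cat >> h.py <<'E'
HC=np.array([.654,.0545]);ha=np.radians(-8.4);HR=np.array([[np.cos(ha),-np.sin(ha)],[np.sin(ha),np.cos(ha)]])
def hl(P): return np.dstack([(P[...,:2]-HC)@HR,P[...,2]])
def hw(x,y): return HC+HR@np.array([x,y])/1000
def whites(s,box=None,zr=(8,25),mn=20,loc=True):
    P=cloud(s);z=P[...,2]*1000;hsv=cv2.cvtColor(s['img'],cv2.COLOR_RGB2HSV).astype(int)
    Q=hl(P) if loc else P
    m=(hsv[...,2]>120)&(hsv[...,1]<60)&(z<zr[1])&(z>zr[0])
    if loc: m&=(abs(Q[...,0])<.049)&(abs(Q[...,1])<.06)
    return blobs(m,Q,mn)
E
python3 - <<'E'
from h import *
s=snap('wrist','wrist3'); np.savez('wrist3.npz',**s)
for b in whites(s): print(*b)
P=cloud(s); st=bot.state(); 
# tongs in tool frame
R=Rq(st['tcp_rot']); T=(P-st['eef_pos'])@R
m=(abs(T[...,0])<.03)&(abs(T[...,1])<.045)&(T[...,2]>.03)&(T[...,2]<.13)
for b in blobs(m,np.dstack([T[...,1],T[...,2],T[...,0]]),40): print('tool y,z | x',*b)
z=P[...,2]*1000
for b in blobs((z>41)&(z<48),P,200): print('rim',*b)
go(list(hw(25,-31))+[.25],-81.6)
E
```

```text
[298. 248.] 248 [ 25. -35.] [20. 21.] 87.3 [15.  16.6 17.6]
[352. 251.] 97 [28. 25.] [19. 10.] 16.8 [14.9 16.4 17.8]
tool y,z | x [287. 226.] 661 [-22.  72.] [84.  6.] 89.8 [-4.3  6.   6.6]
tool y,z | x [356. 226.] 657 [20. 73.] [ 5. 85.] 0.1 [-4.5  6.   6.6]
rim [334. 212.] 3883 [641.  57.] [171.  80.] 81.3 [42.8 43.8 44.7]
rim [323. 280.] 432 [703.  39.] [84.  6.] 81.6 [42.  43.7 44.5]
t 12.4 pos [0.597  0.0547 0.248 ] th -81.99 tilt [-0. -0. -1.] w 0.0471 shift cm now [-8.13 -2.34 -0.2 ]
  turn 0.39 then shift [-8.14 -2.29 -0.2 ]
```

View pics/wrist3.png

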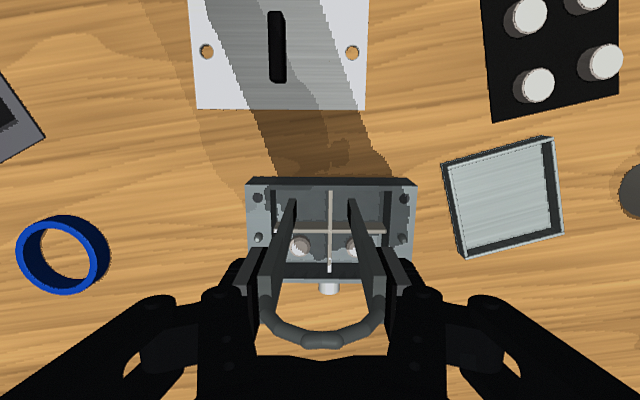

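The wrist view shows the tongs held upright, spent tablets at (300,247) and (350,250), the -x pockets empty.

Call:
step_arm(plan=[[[0,0,0.4],[-2.7,-0.8,0],0.45],[[0,0,0],[-2.7,-0.8,0],0.45],[[0,0,0],[-2.7,-0.9,0],0.45],[[0,0,0],[0,0,1],0.45],[[0,0,0],[0,0,2],0.45],[[0,0,0],[0,0,2],0.45],[[0,0,0],[0,0,2],0.45],[[0,0,0],[0,0,0],0.45]])

```text
time: 13.2
eef_pos: [0.6719, 0.0186, 0.1751]
tcp_rot: [-0.002, 0.073, 0.997, -0.0]
ft_force: [-0.4, -0.6, -1.2]
grip_width: 0.047
finger_force: 7.3
```

```bash
python3 - <<'E'
from h import *
go(list(hw(25,-33))+[.12],-81.6)
s=snap('wrist','wrist4')
st=bot.state();R=Rq(st['tcp_rot']); P=cloud(s);T=(P-st['eef_pos'])@R
m=(abs(T[...,0])<.03)&(abs(T[...,1])<.035)&(T[...,2]>.03)&(P[...,2]>.055)
for b in blobs(m,np.dstack([T[...,1],T[...,2],T[...,0]]),40): print('tool y,z | x',*b)
for b in whites(s): print(*b)
E
```

```text
t 13.2 pos [0.6719 0.0186 0.1751] th -81.62 tilt [-0.005 -0.    -1.   ] w 0.047 shift cm now [-0.22 -0.    5.51]
  turn 0.02 then shift [-0.2  -0.01  5.51]
tool y,z | x [287. 227.] 686 [-22.  73.] [87.  5.] 89.9 [-3.7  6.9  7.5]
tool y,z | x [356. 227.] 696 [20. 73.] [ 6. 87.] 0.2 [-3.8  6.8  7.5]
[397. 194.] 424 [24. 30.] [21. 20.] 86.4 [15.1 16.7 17.6]
[322. 195.] 336 [ 24. -33.] [17. 17.] 42.8 [15.9 16.8 17.6]
```

View pics/wrist4.png

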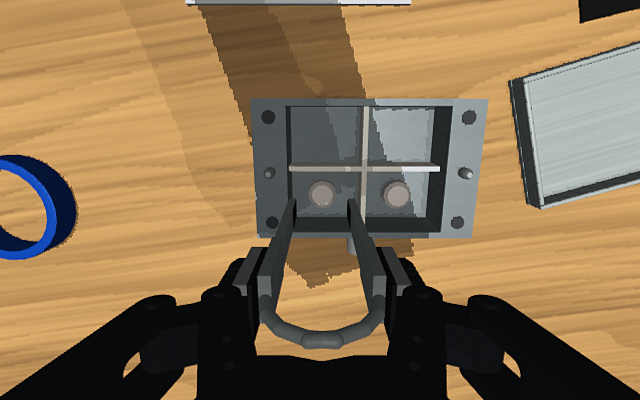

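The spent tablet at (322,195) sits centrally ahead of the jaws; the second is at (397,194).

Call:
step_arm(plan=[[[0,0,0],[-0.1,0,2],0.45],[[0,0,0],[0,0,2],0.45],[[0,0,0],[0,0,1.2],0.45],[[0,0,0],[0,0,0],0.5],[[0,0,0],[0,0,0],0.55],[[0,0,0],[0,0,0],0.6],[[0,0,0],[0,0,0],0.7],[[0,0,0],[0,0,0],0.7]])

```text
time: 14.05
eef_pos: [0.6754, 0.0185, 0.1276]
tcp_rot: [0.001, 0.073, 0.997, 0.0]
ft_force: [-1.0, 0.3, 5.6]
grip_width: 0.0295
finger_force: 58.7
```

Call:
step_arm(plan=[[[0,0,0],[0,0,0],0.7],[[0,0,0],[0,0,0],0.7],[[0,0,0],[0,0,0],0.7],[[0,0,0],[0,0,-1],0.7],[[0,0,0],[0,0,-2],0.7],[[0,0,0],[0,0,-3],0.7],[[0,0,0],[0,0,-3],0.7],[[0,0,0],[0,0,0],0.7]])

```text
time: 14.85
eef_pos: [0.6764, 0.0185, 0.2216]
tcp_rot: [0.004, 0.073, 0.997, 0.0]
ft_force: [1.4, 0.2, -0.9]
grip_width: 0.0296
finger_force: 59.3
```

```bash
python3 - <<'E'
from h import *
go([.64,.235,.21],-81.6)
s=snap('wrist','wrist5')
st=bot.state();R=Rq(st['tcp_rot']); P=cloud(s);T=(P-st['eef_pos'])@R
m=(abs(T[...,0])<.03)&(abs(T[...,1])<.035)&(T[...,2]>.03)&(P[...,2]>.055)
for b in blobs(m,np.dstack([T[...,1],T[...,2],T[...,0]]),40): print('tool y,z | x',*b)
for b in whites(s): print(*b)
print(st['finger_force'])
E
```

```text
t 14.8 pos [0.6764 0.0185 0.2216] th -81.6 tilt [ 0.007  0.    -1.   ] w 0.0296 shift cm now [ 6.78 20.88  1.14]
  turn -0.0 then shift [ 6.77 20.88  1.16]
tool y,z | x [322. 214.] 1869 [-0. 75.] [32. 90.] 0.4 [-5.4  5.   8.2]
[387. 178.] 272 [25. 31.] [18. 17.] 69.0 [15.8 16.7 17.8]
59.301093220710754
```

```bash
python3 - <<'E'
from h import *
s=snap('side');st=bot.state();R=Rq(st['tcp_rot']); P=cloud(s);T=(P-st['eef_pos'])@R*1000
m=(abs(T[...,0])<30)&(abs(T[...,1])<35)&(T[...,2]>90)&(T[...,2]<140)
v,u=np.where(m); print(u.min(),u.max(),v.min(),v.max(),m.sum(),T[m].min(0),T[m].max(0))
a,b=cv2.imread('pics/wrist5.png')[130:290,220:430], cv2.cvtColor(s['img'],cv2.COLOR_RGB2BGR)[v.min()-60:v.max()+40,u.min()-50:u.max()+50]
b=cv2.resize(b,None,fx=160/b.shape[0],fy=160/b.shape[0])
cv2.imwrite('pics/c5.png',cv2.resize(np.hstack([a,b]),None,fx=1.9,fy=1.9))
E
```

```text
253 264 177 192 126 [ -9.70359858 -17.96113437  90.2637287 ] [ 12.91290895  18.0903135  120.97258674]
```

View pics/c5.png

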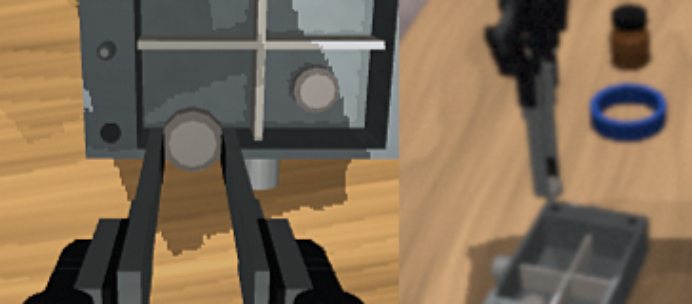

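The crop shows the first spent tablet held between the jaws, the other still in pocket3.

Call:
step_arm(plan=[[[0,0,0],[1.3,3.6,0],0.7],[[0,0,0],[1.3,3.6,0],0.7],[[0,0,0],[1.3,3.7,0],0.7],[[0,0,0],[1.4,3.7,0],0.7],[[0,0,0],[1.4,3.7,0],0.7],[[0,0,0],[1.4,3.7,0],0.7],[[0,0,0],[0,0,0],0.7],[[0,0,0],[0,0,2],0.7]])

```text
time: 15.75
eef_pos: [0.6267, 0.2496, 0.1972]
tcp_rot: [0.001, 0.072, 0.997, 0.001]
ft_force: [0.1, -0.5, -0.8]
grip_width: 0.0296
finger_force: 59.4
```

Call:
step_arm(plan=[[[0,0,0],[0,0,3],0.7],[[0,0,0],[0,0,2],0.7],[[0,0,0],[0,0,1.8],0.7],[[0,0,0],[0,0,0],0.7],[[0,0,0],[0,0,0],0.7],[[0,0,0],[0,0,0],0.6],[[0,0,0],[0,0,0],0.5],[[0,0,0],[0,0,0],0.45]])

```text
time: 16.55
eef_pos: [0.6269, 0.2479, 0.1287]
tcp_rot: [0.0, 0.073, 0.997, 0.0]
ft_force: [0.1, 0.1, -0.4]
grip_width: 0.0466
finger_force: 7.3
```

Call:
step_arm(plan=[[[0,0,0],[0,0,0],0.45],[[0,0,0],[0,0,0],0.45],[[0,0,0],[0,0,0],0.45],[[0,0,0],[0,0,-1],0.45],[[0,0,0],[0,0,-2],0.45],[[0,0,0],[0,0,-3],0.45],[[0,0,0],[0,0,-3],0.45],[[0,0,0],[0,0,0],0.45]])

```text
time: 17.35
eef_pos: [0.6282, 0.2487, 0.2232]
tcp_rot: [0.003, 0.073, 0.997, 0.002]
ft_force: [0.5, -0.4, 0.0]
grip_width: 0.0471
finger_force: 7.3
```

```bash
python3 - <<'E'
from h import *
go(list(hw(24.5,30.5))+[.20],-81.6)
s=snap('side');np.savez('side6.npz',**s)
for b in whites(s,zr=(10,22),loc=False): print(*b)
for b in whites(s,zr=(10,22)): print('H',*b)
s=snap('wrist','wrist6')
for b in whites(s,zr=(10,25),loc=False): print('w',*b)
st=bot.state();R=Rq(st['tcp_rot']); P=cloud(s);T=(P-st['eef_pos'])@R
m=(abs(T[...,0])<.03)&(abs(T[...,1])<.035)&(T[...,2]>.03)&(P[...,2]>.055)
for b in blobs(m,np.dstack([T[...,1],T[...,2],T[...,0]]),40): print('tool y,z | x',*b)
E
```

```text
t 17.4 pos [0.6282 0.2487 0.2232] th -81.6 tilt [ 0.006  0.003 -1.   ] w 0.0471 shift cm now [ -7.83 -15.79   2.31]
  turn -0.0 then shift [ -7.84 -15.78   2.32]
[167.   1.] 98 [ 1822. -2105.] [390.  59.] 2.4 [10.9 13.4 19.7]
[201.   2.] 33 [ 1565. -2105.] [ 40. 119.] 86.1 [11.2 16.2 20.6]
[397.  10.] 48 [  219. -2107.] [138.  44.] 8.5 [10.7 15.  19.9]
[416.  10.] 26 [   97. -2097.] [75. 43.] 3.1 [11.1 16.6 20.7]
[463.  12.] 160 [ -211. -2105.] [ 51. 516.] 89.7 [11.4 16.4 20.7]
[619.  18.] 85 [-1183. -2105.] [267.  43.] 0.8 [11.7 16.5 20.7]
[239. 266.] 25 [688. 199.] [35.  5.] 3.2 [19.  20.8 21.8]
[262. 288.] 58 [625. 251.] [17. 20.] 14.0 [15.7 17.4 19. ]
[335. 304.] 27 [468. 275.] [17. 14.] 66.8 [19.1 21.  21.8]
[303. 305.] 30 [535. 286.] [28. 11.] 12.8 [19.  20.9 21.7]
[337. 326.] 74 [459. 325.] [31. 26.] 68.1 [19.3 21.  21.9]
[300. 332.] 31 [532. 346.] [12. 30.] 47.1 [19.3 21.  21.8]
w [315.   9.] 653 [480. 264.] [30. 16.] 81.7 [20.7 21.8 22.7]
w [407.  52.] 1100 [524. 338.] [31. 31.] 89.2 [20.6 21.7 22.8]
w [336.  78.] 1020 [536. 275.] [31. 31.] 81.5 [20.7 21.8 22.8]
w [367. 170.] 255 [637. 297.] [106.  25.] 21.2 [19.9 20.9 21.7]
w [321. 177.] 298 [624. 248.] [21. 18.] 1.2 [15.4 16.7 17.7]
w [272. 222.] 51 [661. 194.] [22.  3.] 8.5 [19.8 20.9 21.6]
w [382. 240.] 44 [695. 299.] [ 3. 16.] 8.4 [19.9 20.6 21.5]
w [172. 255.] 371 [683.  82.] [23. 23.] 76.3 [14.3 16.3 17.4]
w [313. 258.] 161 [704. 235.] [10. 71.] 2.1 [19.7 20.7 21.6]
tool y,z | x [287. 225.] 643 [-21.  72.] [83.  5.] 90.0 [-5.3  5.3  5.8]
tool y,z | x [356. 225.] 646 [21. 71.] [82.  6.] 89.9 [-5.3  5.3  5.8]
```

Call:
step_arm(plan=[[[0,0,0],[-2,-4,0],0.45],[[0,0,0],[-2,-4,0],0.45],[[0,0,0],[-2,-4,0],0.45],[[0,0,0],[-1.8,-3.8,0],0.45],[[0,0,0],[0,0,0],0.45],[[0,0,0],[0,0,3],0.45],[[0,0,0],[0,0,3],0.45],[[0,0,0],[0,0,2],0.45]])

```text
time: 18.25
eef_pos: [0.6793, 0.08, 0.1349]
tcp_rot: [-0.002, 0.073, 0.997, -0.0]
ft_force: [0.4, 0.5, -0.5]
grip_width: 0.047
finger_force: 7.3
```

Call:
step_arm(plan=[[[0,0,0],[0,0,1.5],0.45],[[0,0,0],[0,0,0.5],0.45],[[0,0,0],[0,0,0],0.45],[[0,0,0],[0,0,0],0.5],[[0,0,0],[0,0,0],0.55],[[0,0,0],[0,0,0],0.6],[[0,0,0],[0,0,0],0.7],[[0,0,0],[0,0,0],0.7]])

```text
time: 19.05
eef_pos: [0.6811, 0.0803, 0.1187]
tcp_rot: [0.001, 0.073, 0.997, 0.0]
ft_force: [0.1, 1.3, 5.2]
grip_width: 0.0308
finger_force: 58.7
```

Call:
step_arm(plan=[[[0,0,0],[0,0,0],0.7],[[0,0,0],[0,0,0],0.7],[[0,0,0],[0,0,0],0.7],[[0,0,0],[0,0,-1],0.7],[[0,0,0],[0,0,-2],0.7],[[0,0,0],[0,0,-3],0.7],[[0,0,0],[0,0,-3],0.7],[[0,0,0],[0,0,0],0.7]])

```text
time: 19.85
eef_pos: [0.6823, 0.0804, 0.213]
tcp_rot: [0.003, 0.073, 0.997, 0.001]
ft_force: [0.7, -0.0, -0.8]
grip_width: 0.0306
finger_force: 59.5
```

```bash
python3 - <<'E'
from h import *
go([.676,.244,.13],-81.6)
s=snap('wrist','wrist7')
for b in whites(s,zr=(10,25)): print('H',*b)
hsv=cv2.cvtColor(s['img'],cv2.COLOR_RGB2HSV)
st=bot.state();R=Rq(st['tcp_rot']); P=cloud(s);T=(P-st['eef_pos'])@R
m=(abs(T[...,0])<.03)&(abs(T[...,1])<.035)&(T[...,2]>.08)&(P[...,2]>.055)
for b in blobs(m,np.dstack([T[...,1],T[...,2],T[...,0]]),40): print('tool y,z | x',*b)
for b in blobs(m&(abs(T[...,1])<.008),np.dstack([T[...,0],T[...,1],T[...,2]]),10): print('mid tool x,y | z',*b)
E
```

```text
t 19.9 pos [0.6823 0.0804 0.213 ] th -81.59 tilt [ 0.006  0.001 -1.   ] w 0.0306 shift cm now [ 3.06 16.08  8.31]
  turn -0.01 then shift [ 3.01 16.09  8.3 ]
tool y,z | x [321. 211.] 1217 [-0. 97.] [33. 33.] 0.6 [-9.2  1.   6.5]
mid tool x,y | z [322. 212.] 736 [-3.  0.] [24. 16.] 0.2 [ 98.8  99.9 102.7]
```

Call:
step_arm(plan=[[[0,0,0],[0.7,4,0],0.7],[[0,0,0],[0.8,4,0],0.7],[[0,0,0],[0.8,4,0],0.7],[[0,0,0],[0.7,4.1,0],0.7],[[0,0,0],[0,0,0],0.7],[[0,0,0],[0,0,3],0.7],[[0,0,0],[0,0,2.5],0.7],[[0,0,0],[0,0,2],0.7]])

```text
time: 20.7
eef_pos: [0.6735, 0.2433, 0.1304]
tcp_rot: [-0.001, 0.073, 0.997, -0.001]
ft_force: [0.7, -0.0, -1.6]
grip_width: 0.0308
finger_force: 59.6
```

Call:
step_arm(plan=[[[0,0,0],[0,0,1],0.7],[[0,0,0],[0,0,0.2],0.7],[[0,0,0],[0,0,0],0.7],[[0,0,0],[0,0,0],0.6],[[0,0,0],[0,0,0],0.5],[[0,0,0],[0,0,0],0.45],[[0,0,0],[0,0,0],0.45],[[0,0,0],[0,0,0],0.45]])

```text
time: 21.5
eef_pos: [0.6745, 0.2438, 0.1211]
tcp_rot: [0.0, 0.073, 0.997, 0.0]
ft_force: [0.2, 0.4, -0.5]
grip_width: 0.047
finger_force: 7.3
```

Call:
step_arm(plan=[[[0,0,0],[0,0,0],0.45],[[0,0,0],[0,0,0],0.45],[[0,0,0],[0,0,-1],0.45],[[0,0,0],[0,0,-2],0.45],[[0,0,0],[0,0,-3],0.45],[[0,0,0],[0,0,-3],0.45],[[0,0,0],[0,0,0],0.4],[[0,0,0],[0,0,0],0.4]])

```text
time: 22.3
eef_pos: [0.6747, 0.2438, 0.2121]
tcp_rot: [0.001, 0.073, 0.997, 0.0]
ft_force: [-0.1, -1.3, -1.5]
grip_width: 0.0511
finger_force: 6.7
```

```bash
python3 - <<'E'
from h import *
go([.536,.276,.20],-81.6)
for n in ['side','wrist','scene']:
    s=snap(n,n+'8')
    for b in whites(s,zr=(10,30),loc=False): 
        if abs(b[2][0]-570)<200 and abs(b[2][1]-200)<200: print(n,*b)
E
```

```text
t 22.3 pos [0.6747 0.2438 0.2121] th -81.6 tilt [ 0.001  0.    -1.   ] w 0.0511 shift cm now [14.2   1.15  1.2 ]
  turn -0.0 then shift [14.19  1.15  1.21]
side [267. 220.] 134 [655.  44.] [76. 81.] 39.6 [21.3 27.9 29.6]
side [238. 284.] 66 [678. 246.] [19. 21.] 53.5 [14.7 17.3 19.3]
side [263. 288.] 54 [623. 251.] [18. 17.] 82.3 [15.5 17.5 18.9]
side [265. 303.] 106 [614. 291.] [73. 33.] 38.8 [18.8 20.8 22.7]
side [302. 301.] 170 [537. 276.] [29. 31.] 8.4 [20.  22.2 23.8]
side [333. 300.] 167 [474. 268.] [29. 31.] 6.9 [20.4 22.4 23.9]
side [337. 325.] 198 [461. 323.] [29. 31.] 4.1 [20.4 22.2 24. ]
side [304. 329.] 207 [524. 340.] [31. 32.] 8.9 [20.6 22.4 24.2]
wrist [335.  18.] 1204 [537. 275.] [31. 29.] 81.3 [20.8 21.8 22.9]
wrist [410.   4.] 232 [535. 337.] [25.  7.] 80.9 [20.6 21.6 22.8]
wrist [359. 107.] 469 [616. 289.] [84. 39.] 38.7 [19.7 20.7 21.6]
wrist [318. 128.] 313 [622. 248.] [17. 17.] 37.2 [15.8 16.8 17.7]
wrist [113. 194.] 1003 [653.  52.] [85. 76.] 40.1 [27.4 28.7 29.5]
wrist [322. 187.] 274 [677. 243.] [17. 17.] 81.2 [15.9 16.7 17.6]
wrist [376. 200.] 47 [696. 292.] [ 2. 30.] 8.1 [20.  20.8 21.4]
wrist [320. 216.] 93 [704. 237.] [ 2. 59.] 8.8 [19.8 20.8 21.5]
wrist [136. 260.] 70 [720.  54.] [ 5. 13.] 87.1 [26.3 28.  29.6]
scene [417. 190.] 21 [455. 316.] [11. 21.] 54.5 [23.4 25.4 28.6]
scene [402. 195.] 39 [468. 264.] [19. 28.] 54.8 [22.5 25.7 28.4]
```

Call:
step_arm(plan=[[[0,0,0],[3.5,0.3,0],0.4],[[0,0,0],[3.5,0.3,0],0.4],[[0,0,0],[3.5,0.3,0],0.4],[[0,0,0],[3.7,0.3,0],0.4],[[0,0,0],[0,0,0],0.4],[[0,0,0],[0,0,3],0.4],[[0,0,0],[0,0,1.5],0.4],[[0,0,0],[0,0,0],0.4]])

```text
time: 23.25
eef_pos: [0.5348, 0.2755, 0.1634]
tcp_rot: [-0.002, 0.073, 0.997, -0.001]
ft_force: [-0.7, -0.1, -0.0]
grip_width: 0.051
finger_force: 6.7
```

```bash
python3 - <<'E'
from h import *
go([.537,.2755,.120],-81.6)
s=snap('wrist','wrist9')
for b in whites(s,zr=(15,30),loc=False): 
        if abs(b[2][0]-500)<100 and abs(b[2][1]-300)<80: print(*b)
E
```

```text
t 23.2 pos [0.5348 0.2755 0.1634] th -81.59 tilt [-0.004 -0.002 -1.   ] w 0.051 shift cm now [-0.24  0.04  4.34]
  turn -0.01 then shift [-0.22  0.03  4.34]
[371.  93.] 1488 [461. 323.] [31. 31.] 15.6 [20.6 21.7 22.7]
[298. 121.] 1336 [472. 266.] [30. 31.] 9.5 [20.8 21.8 22.7]
[400. 172.] 1237 [523. 339.] [30. 31.] 83.7 [20.7 21.7 22.6]
[322. 199.] 1132 [536. 275.] [30. 31.] 81.1 [20.8 21.7 22.6]
[314. 268.] 276 [594. 260.] [ 4. 64.] 8.6 [19.7 20.8 21.4]
```

View pics/wrist9.png

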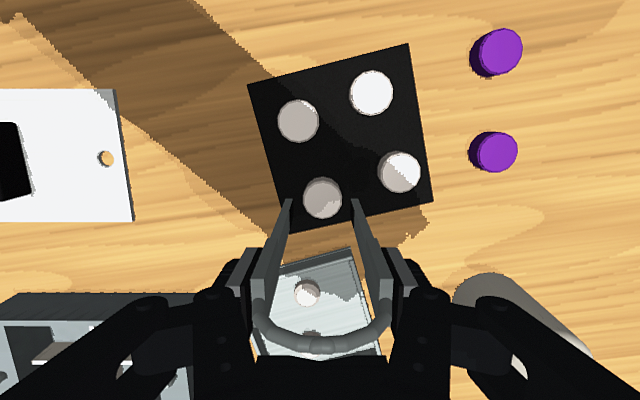

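All four fresh tablets on the mat: one at (322,199) between the jaws, others (298,121), (371,93), (400,172); purple ones off the mat.

Call:
step_arm(plan=[[[0,0,0],[0,0,2],0.4],[[0,0,0],[0,0,1.5],0.4],[[0,0,0],[0,0,0.9],0.4],[[0,0,0],[0,0,0],0.4],[[0,0,0],[0,0,0],0.45],[[0,0,0],[0,0,0],0.5],[[0,0,0],[0,0,0],0.6],[[0,0,0],[0,0,0],0.65]])

```text
time: 24.1
eef_pos: [0.5364, 0.2767, 0.1231]
tcp_rot: [0.001, 0.073, 0.997, 0.0]
ft_force: [-0.7, -0.4, 7.1]
grip_width: 0.0386
finger_force: 59.3
```

Call:
step_arm(plan=[[[0,0,0],[0,0,0],0.65],[[0,0,0],[0,0,0],0.65],[[0,0,0],[0,0,0],0.65],[[0,0,0],[0,0,-1],0.65],[[0,0,0],[0,0,-2],0.65],[[0,0,0],[0,0,-3],0.65],[[0,0,0],[0,0,-3],0.65],[[0,0,0],[0,0,0],0.65]])

```text
time: 24.9
eef_pos: [0.5372, 0.2773, 0.2168]
tcp_rot: [0.003, 0.073, 0.997, 0.002]
ft_force: [-0.1, 0.4, -1.0]
grip_width: 0.0386
finger_force: 60.4
```

```bash
cat >> h.py <<'E'
def held():
    s=snap('wrist');st=bot.state();R=Rq(st['tcp_rot']); P=cloud(s);T=(P-st['eef_pos'])@R
    m=(abs(T[...,0])<.04)&(abs(T[...,1])<.008)&(T[...,2]>.08)&(T[...,2]<.125)&(P[...,2]>.05)
    for b in blobs(m,T,10): print('held tool x,y | z',*b)
    return s
E
python3 - <<'E'
from h import *
go(list(hw(25,31))+[.125],-81.6)
held()
E
```

```text
t 24.9 pos [0.5372 0.2773 0.2168] th -81.6 tilt [ 0.006  0.003 -1.   ] w 0.0386 shift cm now [-17.26 -17.27   9.2 ]
  turn 0.0 then shift [-17.31 -17.24   9.18]
held tool x,y | z [321. 209.] 1089 [-1.  0.] [16. 32.] 90.0 [ 98.4  99.2 101.6]
```

Call:
step_arm(plan=[[[0,0,0],[-3.4,-3.4,0],0.65],[[0,0,0],[-3.4,-3.4,0],0.65],[[0,0,0],[-3.5,-3.5,0],0.65],[[0,0,0],[-3.5,-3.5,0],0.65],[[0,0,0],[-3.5,-3.5,0],0.65],[[0,0,0],[0,0,0],0.65],[[0,0,0],[0,0,2],0.65],[[0,0,0],[0,0,2],0.65]])

```text
time: 25.75
eef_pos: [0.6815, 0.0796, 0.171]
tcp_rot: [-0.0, 0.073, 0.997, -0.0]
ft_force: [-0.5, 0.9, -1.0]
grip_width: 0.039
finger_force: 60.5
```

```bash
python3 - <<'E'
from h import *
go(list(hw(25,31))+[.125],-81.6)
E
```

```text
t 25.8 pos [0.6815 0.0796 0.171 ] th -81.57 tilt [-0.  0. -1.] w 0.039 shift cm now [-0.15  0.21  4.6 ]
  turn -0.03 then shift [-0.15  0.21  4.6 ]
```

Call:
step_arm(plan=[[[0,0,0],[-0.1,0.15,2],0.65],[[0,0,0],[0,0,1.8],0.65],[[0,0,0],[0,0,0.8],0.65],[[0,0,0],[0,0,0],0.65],[[0,0,0],[0,0,0],0.55],[[0,0,0],[0,0,0],0.5],[[0,0,0],[0,0,0],0.45],[[0,0,0],[0,0,0],0.44]])

```text
time: 26.55
eef_pos: [0.683, 0.0813, 0.1265]
tcp_rot: [0.0, 0.073, 0.997, 0.0]
ft_force: [0.4, -0.7, -0.8]
grip_width: 0.0481
finger_force: 7.2
```

Call:
step_arm(plan=[[[0,0,0],[0,0,0],0.43],[[0,0,0],[0,0,0],0.43],[[0,0,0],[0,0,0],0.43],[[0,0,0],[0,0,-1],0.43],[[0,0,0],[0,0,-2],0.43],[[0,0,0],[0,0,-3],0.43],[[0,0,0],[0,0,-3],0.4],[[0,0,0],[0,0,0],0.4]])

```text
time: 27.35
eef_pos: [0.6846, 0.0817, 0.2213]
tcp_rot: [0.003, 0.073, 0.997, 0.001]
ft_force: [0.7, 0.2, -0.9]
grip_width: 0.0511
finger_force: 6.7
```

```bash
python3 - <<'E'
from h import *
go([.472,.2665,.122],-81.6)
s=held()
for b in whites(s,zr=(10,28)): print('H',*b)
s=snap('side')
for b in whites(s,zr=(15,26),loc=False): 
        if abs(b[2][0]-500)<140 and abs(b[2][1]-300)<150: print(*b)
E
```

```text
t 27.4 pos [0.6846 0.0817 0.2213] th -81.6 tilt [ 0.007  0.001 -1.   ] w 0.0511 shift cm now [23.8  15.16  9.81]
  turn -0.0 then shift [23.73 15.18  9.93]
H [321. 180.] 687 [25. 31.] [29. 27.] 1.0 [22.  22.9 23.7]
[263. 288.] 74 [623. 250.] [22. 20.] 52.7 [15.9 17.  18.5]
[333. 300.] 161 [474. 267.] [29. 31.] 2.9 [20.5 22.4 24.1]
[337. 325.] 195 [461. 324.] [29. 30.] 4.1 [20.6 22.4 23.7]
[304. 329.] 203 [524. 340.] [31. 30.] 6.6 [20.9 22.5 24. ]
```

Call:
step_arm(plan=[[[0,0,0],[3.9,2.5,0],0.4],[[0,0,0],[3.9,2.5,0],0.4],[[0,0,0],[4,2.5,0],0.4],[[0,0,0],[4,2.5,0],0.4],[[0,0,0],[4,2.6,0],0.4],[[0,0,0],[4,2.6,0],0.4],[[0,0,0],[0,0,2.5],0.4],[[0,0,0],[0,0,2.5],0.4]])

```text
time: 28.25
eef_pos: [0.4686, 0.2674, 0.1655]
tcp_rot: [0.0, 0.072, 0.997, 0.0]
ft_force: [0.9, -1.3, -2.0]
grip_width: 0.0511
finger_force: 6.7
```

```bash
python3 - <<'E'
from h import *
go([.472,.2665,.122],-81.6)
E
```

```text
t 28.2 pos [0.4686 0.2674 0.1655] th -81.75 tilt [ 0.001  0.    -1.   ] w 0.0511 shift cm now [-0.35 -0.05  4.35]
  turn 0.15 then shift [-0.35 -0.04  4.35]
```

Call:
step_arm(plan=[[[0,0,0],[-0.2,0,2],0.4],[[0,0,0],[0,0,1.5],0.4],[[0,0,0],[0,0,0.7],0.4],[[0,0,0],[0,0,0],0.4],[[0,0,0],[0,0,0],0.45],[[0,0,0],[0,0,0],0.5],[[0,0,0],[0,0,0],0.6],[[0,0,0],[0,0,0],0.65]])

```text
time: 29.05
eef_pos: [0.4722, 0.2666, 0.1252]
tcp_rot: [0.001, 0.073, 0.997, 0.001]
ft_force: [-1.5, -0.9, 6.7]
grip_width: 0.0385
finger_force: 59.3
```

Call:
step_arm(plan=[[[0,0,0],[0,0,0],0.65],[[0,0,0],[0,0,0],0.65],[[0,0,0],[0,0,0],0.65],[[0,0,0],[0,0,-1],0.65],[[0,0,0],[0,0,-2],0.65],[[0,0,0],[0,0,-3],0.65],[[0,0,0],[0,0,-3],0.65],[[0,0,0],[0,0,0],0.65]])

```text
time: 29.85
eef_pos: [0.473, 0.2671, 0.2186]
tcp_rot: [0.003, 0.073, 0.997, 0.002]
ft_force: [-0.1, -0.2, -1.2]
grip_width: 0.0386
finger_force: 60.4
```

```bash
python3 - <<'E'
from h import *
go(list(hw(25,-31))+[.125],-81.6)
held()
E
```

```text
t 29.9 pos [0.473  0.2671 0.2186] th -81.6 tilt [ 0.006  0.003 -1.   ] w 0.0386 shift cm now [-23.46 -21.52   9.4 ]
  turn -0.0 then shift [-23.51 -21.49   9.36]
held tool x,y | z [321. 209.] 1065 [-1. -0.] [32. 16.] 0.9 [100.6 101.5 104.3]
```

Call:
step_arm(plan=[[[0,0,0],[-3.9,-3.6,0],0.65],[[0,0,0],[-3.9,-3.6,0],0.65],[[0,0,0],[-3.9,-3.6,0],0.65],[[0,0,0],[-3.9,-3.6,0],0.65],[[0,0,0],[-3.9,-3.6,0],0.65],[[0,0,0],[-3.9,-3.5,0],0.65],[[0,0,0],[0,0,0],0.65],[[0,0,0],[0,0,0],0.65]])

```text
time: 30.7
eef_pos: [0.6604, 0.032, 0.2129]
tcp_rot: [-0.001, 0.074, 0.997, -0.0]
ft_force: [-0.4, 0.7, -2.0]
grip_width: 0.0391
finger_force: 60.5
```

```bash
python3 - <<'E'
from h import *
go(list(hw(25,-31))+[.127],-81.6)
E
```

```text
t 30.7 pos [0.6604 0.032  0.2129] th -81.49 tilt [-0.002 -0.    -1.   ] w 0.0391 shift cm now [-1.56 -0.96  8.58]
  turn -0.11 then shift [-1.54 -0.96  8.59]
```

Call:
step_arm(plan=[[[0,0,-0.1],[-1.5,-0.9,0],0.65],[[0,0,0],[0,0,0],0.65],[[0,0,0],[0,0,2],0.65],[[0,0,0],[0,0,2],0.65],[[0,0,0],[0,0,1],0.65],[[0,0,0],[0,0,0],0.65],[[0,0,0],[0,0,0],0.65],[[0,0,0],[0,0,0],0.65]])

```text
time: 31.5
eef_pos: [0.6744, 0.0223, 0.1651]
tcp_rot: [0.001, 0.072, 0.997, 0.0]
ft_force: [-0.0, -0.0, -0.1]
grip_width: 0.0387
finger_force: 60.5
```

```bash
python3 - <<'E'
from h import *
go(list(hw(25,-31))+[.127],-81.6)
E
```

```text
t 31.5 pos [0.6744 0.0223 0.1651] th -81.71 tilt [ 0.001  0.    -1.   ] w 0.0387 shift cm now [-0.01 -0.21  3.81]
  turn 0.11 then shift [-0.01 -0.21  3.81]
```

Call:
step_arm(plan=[[[0,0,0],[0,-0.2,1.5],0.65],[[0,0,0],[0,0,1.5],0.65],[[0,0,0],[0,0,0.7],0.65],[[0,0,0],[0,0,0],0.65],[[0,0,0],[0,0,0],0.55],[[0,0,0],[0,0,0],0.5],[[0,0,0],[0,0,0],0.45],[[0,0,0],[0,0,0],0.44]])

```text
time: 32.3
eef_pos: [0.6738, 0.02, 0.1271]
tcp_rot: [0.0, 0.072, 0.997, -0.0]
ft_force: [0.7, -0.5, -0.7]
grip_width: 0.0479
finger_force: 7.2
```

Call:
step_arm(plan=[[[0,0,0],[0,0,0],0.43],[[0,0,0],[0,0,0],0.43],[[0,0,0],[0,0,0],0.43],[[0,0,0],[0,0,-1],0.43],[[0,0,0],[0,0,-2],0.43],[[0,0,0],[0,0,-3],0.43],[[0,0,0],[0,0,-3],0.4],[[0,0,0],[0,0,0],0.4]])

```text
time: 33.1
eef_pos: [0.6755, 0.0203, 0.2222]
tcp_rot: [0.003, 0.072, 0.997, 0.0]
ft_force: [1.1, -0.2, 0.0]
grip_width: 0.0515
finger_force: 6.7
```

```bash
python3 - <<'E'
from h import *
go([.523,.3395,.122],-81.6)
s=held()
for b in whites(s,zr=(10,28)): print('H',*b)
s=snap('side')
for b in whites(s,zr=(15,26),loc=False): 
        if abs(b[2][0]-500)<140 and abs(b[2][1]-300)<150: print(*b)
E
```

```text
t 33.1 pos [0.6755 0.0203 0.2222] th -81.7 tilt [ 0.007  0.    -1.   ] w 0.0515 shift cm now [19.77 29.38  9.93]
  turn 0.1 then shift [19.75 29.35 10.02]
H [386. 180.] 715 [25. 31.] [29. 29.] 45.7 [21.8 22.8 23.7]
H [321. 180.] 683 [ 25. -32.] [27. 29.] 89.3 [21.9 22.8 23.7]
[263. 288.] 72 [623. 250.] [21. 20.] 13.1 [15.7 17.2 18.7]
[337. 325.] 194 [461. 324.] [29. 31.] 3.2 [20.7 22.6 24.1]
[304. 329.] 200 [524. 340.] [31. 30.] 8.3 [20.7 22.2 24. ]
```

Call:
step_arm(plan=[[[0,0,0.1],[2.4,3.6,0],0.4],[[0,0,0],[2.4,3.6,0],0.4],[[0,0,0],[2.5,3.7,0],0.4],[[0,0,0],[2.5,3.7,0],0.4],[[0,0,0],[2.5,3.7,0],0.4],[[0,0,0],[2.5,3.7,0],0.4],[[0,0,0],[2.5,3.7,0],0.4],[[0,0,0],[2.4,3.7,0],0.4]])

```text
time: 34.0
eef_pos: [0.5203, 0.3408, 0.2161]
tcp_rot: [-0.001, 0.073, 0.997, -0.0]
ft_force: [1.7, -0.1, -0.7]
grip_width: 0.0515
finger_force: 6.7
```

Call:
step_arm(plan=[[[0,0,0],[0,0,0],0.4],[[0,0,0],[0,0,2],0.4],[[0,0,0],[0,0,2],0.4],[[0,0,0],[0,0,1],0.4],[[0,0,0],[0,0,0],0.4],[[0,0,0],[0,0,0],0.4],[[0,0,0],[0,0,0],0.4],[[0,0,0],[0,0,0],0.4]])

```text
time: 34.8
eef_pos: [0.522, 0.3397, 0.1678]
tcp_rot: [0.0, 0.073, 0.997, 0.0]
ft_force: [0.7, 0.5, -0.0]
grip_width: 0.0513
finger_force: 6.7
```

```bash
python3 - <<'E'
from h import *
go([.523,.3395,.122],-81.6)
E
```

```text
t 34.8 pos [0.522  0.3397 0.1678] th -81.6 tilt [ 0.001  0.001 -1.   ] w 0.0513 shift cm now [-0.1  -0.01  4.58]
  turn -0.0 then shift [-0.1  -0.01  4.58]
```

Call:
step_arm(plan=[[[0,0,0],[-0.1,0,2],0.4],[[0,0,0],[0,0,1.7],0.4],[[0,0,0],[0,0,0.9],0.4],[[0,0,0],[0,0,0],0.4],[[0,0,0],[0,0,0],0.45],[[0,0,0],[0,0,0],0.5],[[0,0,0],[0,0,0],0.6],[[0,0,0],[0,0,0],0.65]])

```text
time: 35.6
eef_pos: [0.5233, 0.3399, 0.1223]
tcp_rot: [0.001, 0.073, 0.997, 0.001]
ft_force: [-1.4, -0.6, 5.3]
grip_width: 0.0389
finger_force: 59.4
```

Call:
step_arm(plan=[[[0,0,0],[0,0,0],0.65],[[0,0,0],[0,0,0],0.65],[[0,0,0],[0,0,0],0.65],[[0,0,0],[0,0,-1],0.65],[[0,0,0],[0,0,-2],0.65],[[0,0,0],[0,0,-3],0.65],[[0,0,0],[0,0,-3],0.65],[[0,0,0],[0,0,0],0.65]])

```text
time: 36.4
eef_pos: [0.5241, 0.3406, 0.2161]
tcp_rot: [0.003, 0.073, 0.997, 0.002]
ft_force: [0.8, 1.1, -1.8]
grip_width: 0.0386
finger_force: 60.5
```

```bash
python3 - <<'E'
from h import *
go(list(hw(-25,31))+[.125],-81.6)
held()
E
```

```text
t 36.4 pos [0.5241 0.3406 0.2161] th -81.6 tilt [ 0.006  0.004 -1.   ] w 0.0386 shift cm now [-14.49 -23.34   9.08]
  turn 0.0 then shift [-14.53 -23.3    9.11]
held tool x,y | z [321. 210.] 1085 [-1.  0.] [16. 32.] 90.0 [ 97.5  98.4 101.3]
```

Call:
step_arm(plan=[[[0,0,0],[-2,-3.3,0],0.65],[[0,0,0],[-2.1,-3.3,0],0.65],[[0,0,0],[-2.1,-3.4,0],0.65],[[0,0,0],[-2.1,-3.4,0],0.65],[[0,0,0],[-2.1,-3.3,0],0.65],[[0,0,0],[-2.1,-3.3,0],0.65],[[0,0,0],[-2.1,-3.3,0],0.65],[[0,0,0],[0,0,0],0.65]])

```text
time: 37.25
eef_pos: [0.6345, 0.0811, 0.2101]
tcp_rot: [-0.0, 0.077, 0.997, -0.001]
ft_force: [-0.7, -0.2, -1.1]
grip_width: 0.0388
finger_force: 60.6
```

Call:
step_arm(plan=[[[0,0,0],[0,0,0],0.65],[[0,0,0],[0,0,2],0.65],[[0,0,0],[0,0,2],0.65],[[0,0,0],[0,0,0.8],0.65],[[0,0,0],[0,0,0],0.65],[[0,0,0],[0,0,0],0.65],[[0,0,0],[0,0,0],0.65],[[0,0,0],[0,0,0],0.65]])

```text
time: 38.05
eef_pos: [0.6334, 0.0877, 0.1638]
tcp_rot: [0.0, 0.073, 0.997, 0.0]
ft_force: [0.6, 0.4, -1.8]
grip_width: 0.0388
finger_force: 60.6
```

```bash
python3 - <<'E'
from h import *
go(list(hw(-25,31))+[.125],-81.6)
E
```

```text
t 38.0 pos [0.6334 0.0877 0.1638] th -81.6 tilt [ 0.001  0.    -1.   ] w 0.0388 shift cm now [-0.02  0.11  3.88]
  turn 0.0 then shift [-0.02  0.11  3.88]
```

Call:
step_arm(plan=[[[0,0,0],[0,0.1,1.5],0.65],[[0,0,0],[0,0,1.5],0.65],[[0,0,0],[0,0,0.8],0.65],[[0,0,0],[0,0,0],0.65],[[0,0,0],[0,0,0],0.55],[[0,0,0],[0,0,0],0.5],[[0,0,0],[0,0,0],0.45],[[0,0,0],[0,0,0],0.44]])

```text
time: 38.85
eef_pos: [0.6334, 0.0886, 0.1252]
tcp_rot: [0.0, 0.073, 0.997, 0.0]
ft_force: [-0.5, -0.5, -0.0]
grip_width: 0.048
finger_force: 7.2
```

Call:
step_arm(plan=[[[0,0,0],[0,0,0],0.43],[[0,0,0],[0,0,0],0.43],[[0,0,0],[0,0,0],0.43],[[0,0,0],[0,0,-1],0.43],[[0,0,0],[0,0,-2],0.43],[[0,0,0],[0,0,-3],0.43],[[0,0,0],[0,0,-3],0.4],[[0,0,0],[0,0,0],0.4]])

```text
time: 39.65
eef_pos: [0.635, 0.0891, 0.22]
tcp_rot: [0.003, 0.073, 0.997, 0.001]
ft_force: [0.7, 0.4, -0.3]
grip_width: 0.0511
finger_force: 6.7
```

```bash
python3 - <<'E'
from h import *
go([.461,.3235,.122],-81.6)
s=held()
for b in whites(s,zr=(10,28)): print('H',*b)
s=snap('side')
for b in whites(s,zr=(15,26),loc=False): 
        if abs(b[2][0]-500)<140 and abs(b[2][1]-300)<150: print(*b)
E
```

```text
t 39.6 pos [0.635  0.0891 0.22  ] th -81.6 tilt [ 0.006  0.001 -1.   ] w 0.0511 shift cm now [20.7  20.63  9.71]
  turn -0.0 then shift [20.64 20.65  9.8 ]
H [320. 181.] 699 [-25.  30.] [28. 28.] 89.0 [22.  22.8 23.7]
H [258. 229.] 696 [ 24. -33.] [29. 31.] 50.1 [21.7 22.7 23.6]
H [321. 230.] 646 [25. 31.] [29. 28.] 0.5 [21.9 22.7 23.7]
[263. 288.] 70 [623. 250.] [21. 21.] 42.8 [15.7 17.1 18.8]
[337. 325.] 194 [461. 324.] [29. 31.] 4.8 [20.4 22.4 24.1]
```

Call:
step_arm(plan=[[[0,0,0],[3.4,3.4,0],0.4],[[0,0,0],[3.4,3.4,0],0.4],[[0,0,0],[3.4,3.4,0],0.4],[[0,0,0],[3.5,3.5,0],0.4],[[0,0,0],[3.5,3.5,0],0.4],[[0,0,0],[3.5,3.4,0],0.4],[[0,0,0],[0,0,0],0.4],[[0,0,0],[0,0,0],0.4]])

```text
time: 40.55
eef_pos: [0.4575, 0.3232, 0.2143]
tcp_rot: [-0.001, 0.072, 0.997, -0.0]
ft_force: [1.2, -0.5, -0.4]
grip_width: 0.0511
finger_force: 6.7
```

Call:
step_arm(plan=[[[0,0,0],[0,0,0],0.4],[[0,0,0],[0,0,2],0.4],[[0,0,0],[0,0,2],0.4],[[0,0,0],[0,0,1],0.4],[[0,0,0],[0,0,0],0.4],[[0,0,0],[0,0,0],0.4],[[0,0,0],[0,0,0],0.4],[[0,0,0],[0,0,0],0.4]])

```text
time: 41.35
eef_pos: [0.4589, 0.3228, 0.1657]
tcp_rot: [0.0, 0.073, 0.997, 0.0]
ft_force: [-0.6, -0.0, -0.5]
grip_width: 0.0515
finger_force: 6.7
```

```bash
python3 - <<'E'
from h import *
go([.461,.3235,.122],-81.6)
s=snap('wrist')
for b in whites(s,zr=(15,26),loc=False): 
        if abs(b[2][0]-480)<100 and abs(b[2][1]-300)<100: print(*b)
E
```

```text
t 41.4 pos [0.4589 0.3228 0.1657] th -81.59 tilt [ 0.001  0.001 -1.   ] w 0.0515 shift cm now [-0.19  0.1   4.37]
  turn -0.01 then shift [-0.19  0.1   4.37]
[322. 198.] 1120 [460. 323.] [30. 30.] 82.6 [20.7 21.7 22.7]
```

Call:
step_arm(plan=[[[0,0,0],[-0.2,0.05,2],0.4],[[0,0,0],[0,0,1.6],0.4],[[0,0,0],[0,0,0.8],0.4],[[0,0,0],[0,0,0],0.4],[[0,0,0],[0,0,0],0.45],[[0,0,0],[0,0,0],0.5],[[0,0,0],[0,0,0],0.6],[[0,0,0],[0,0,0],0.65]])

```text
time: 42.2
eef_pos: [0.4611, 0.3233, 0.1221]
tcp_rot: [0.001, 0.073, 0.997, 0.001]
ft_force: [-0.4, -1.4, 6.5]
grip_width: 0.039
finger_force: 59.3
```

Call:
step_arm(plan=[[[0,0,0],[0,0,0],0.65],[[0,0,0],[0,0,0],0.65],[[0,0,0],[0,0,0],0.65],[[0,0,0],[0,0,-1],0.65],[[0,0,0],[0,0,-2],0.65],[[0,0,0],[0,0,-3],0.65],[[0,0,0],[0,0,-3],0.65],[[0,0,0],[0,0,0],0.65]])

```text
time: 43.0
eef_pos: [0.4619, 0.324, 0.2157]
tcp_rot: [0.003, 0.073, 0.997, 0.002]
ft_force: [0.4, -0.0, -1.5]
grip_width: 0.0385
finger_force: 60.5
```

```bash
python3 - <<'E'
from h import *
go(list(hw(-25,-31))+[.125],-81.6)
held()
E
```

```text
t 43.0 pos [0.4619 0.324  0.2157] th -81.6 tilt [ 0.005  0.003 -1.   ] w 0.0385 shift cm now [-20.4  -27.     9.05]
  turn 0.0 then shift [-20.44 -26.96   9.07]
held tool x,y | z [321. 209.] 1083 [-0.  0.] [16. 32.] 89.7 [ 97.5  98.4 100.7]
```

Call:
step_arm(plan=[[[0,0,0],[-2.5,-3.3,0],0.65],[[0,0,0],[-2.5,-3.3,0],0.65],[[0,0,0],[-2.5,-3.4,0],0.65],[[0,0,0],[-2.6,-3.4,0],0.65],[[0,0,0],[-2.6,-3.4,0],0.65],[[0,0,0],[-2.6,-3.4,0],0.65],[[0,0,0],[-2.6,-3.4,0],0.65],[[0,0,0],[-2.5,-3.4,0],0.65]])

```text
time: 43.85
eef_pos: [0.6233, 0.0242, 0.2105]
tcp_rot: [-0.0, 0.073, 0.997, -0.0]
ft_force: [0.5, 0.9, -1.6]
grip_width: 0.0385
finger_force: 60.6
```

Call:
step_arm(plan=[[[0,0,0],[0,0,0],0.65],[[0,0,0],[0,0,0],0.65],[[0,0,0],[0,0,2],0.65],[[0,0,0],[0,0,1],0.65],[[0,0,0],[0,0,0],0.65],[[0,0,0],[0,0,0],0.65],[[0,0,0],[0,0,0],0.65],[[0,0,0],[0,0,0],0.65]])

```text
time: 44.65
eef_pos: [0.6232, 0.0261, 0.1816]
tcp_rot: [0.0, 0.073, 0.997, 0.0]
ft_force: [0.1, -0.7, -1.7]
grip_width: 0.0385
finger_force: 60.6
```

```bash
python3 - <<'E'
from h import *
go(list(hw(-25,-31))+[.125],-81.6)
E
```

```text
t 44.6 pos [0.6232 0.0261 0.1816] th -81.61 tilt [ 0.001  0.    -1.   ] w 0.0385 shift cm now [-0.12  0.16  5.66]
  turn 0.01 then shift [-0.13  0.16  5.66]
```

Call:
step_arm(plan=[[[0,0,0],[-0.1,0.15,2],0.65],[[0,0,0],[0,0,2],0.65],[[0,0,0],[0,0,1.6],0.65],[[0,0,0],[0,0,0],0.65],[[0,0,0],[0,0,0],0.55],[[0,0,0],[0,0,0],0.5],[[0,0,0],[0,0,0],0.45],[[0,0,0],[0,0,0],0.44]])

```text
time: 45.45
eef_pos: [0.6245, 0.0273, 0.1256]
tcp_rot: [0.0, 0.073, 0.997, 0.0]
ft_force: [0.1, -0.2, -0.6]
grip_width: 0.0479
finger_force: 7.2
```

Call:
step_arm(plan=[[[0,0,0],[0,0,0],0.43],[[0,0,0],[0,0,0],0.43],[[0,0,0],[0,0,0],0.43],[[0,0,0],[0,0,-1],0.43],[[0,0,0],[0,0,-2],0.43],[[0,0,0],[0,0,-3],0.43],[[0,0,0],[0,0,-3],0.43],[[0,0,0],[0,0,-3],0.43]])

```text
time: 46.25
eef_pos: [0.6241, 0.0273, 0.247]
tcp_rot: [0.0, 0.073, 0.997, 0.0]
ft_force: [0.1, -0.4, -1.5]
grip_width: 0.049
finger_force: 7.0
```

```bash
python3 - <<'E'
from h import *
go([.489,-.294,.25],-108.3)
s=held()
for b in whites(s,zr=(10,28)): print('H',*b)
st=bot.state();R=Rq(st['tcp_rot']); P=cloud(s);T=(P-st['eef_pos'])@R
m=(abs(T[...,0])<.03)&(abs(T[...,1])<.035)&(T[...,2]>.03)&(P[...,2]>.055)
for b in blobs(m,np.dstack([T[...,1],T[...,2],T[...,0]]),40): print('tool y,z | x',*b)
E
```

```text
t 46.2 pos [0.6241 0.0273 0.247 ] th -81.61 tilt [ 0.  0. -1.] w 0.049 shift cm now [  8.67 -33.76  -0.31]
  turn -26.69 then shift [ 22.91 -26.26  -0.3 ]
H [322. 178.] 602 [-25. -31.] [28. 29.] 81.0 [21.9 22.8 23.8]
H [382. 178.] 626 [-25.  30.] [30. 28.] 66.6 [21.8 22.8 23.8]
H [322. 224.] 554 [ 25. -32.] [29. 28.] 73.8 [21.8 22.8 23.6]
H [380. 224.] 550 [25. 31.] [28. 28.] 39.9 [21.8 22.8 23.7]
tool y,z | x [285. 231.] 726 [-23.  74.] [89.  6.] 89.9 [-3.7  6.9  7.7]
tool y,z | x [358. 231.] 744 [21. 74.] [ 6. 88.] 0.1 [-3.6  6.9  7.8]
```

Call:
step_arm(plan=[[[0,0,0],[0.9,-3.7,0],0.43],[[0,0,0],[0.9,-3.7,0],0.43],[[0,0,0],[1,-3.7,0],0.43],[[0,0,0],[1,-3.7,0],0.43],[[0,0,0],[1,-3.8,0],0.43],[[0,0,0],[1,-3.8,0],0.43],[[0,0,0],[1,-3.8,0],0.43],[[0,0,0],[1,-3.8,0],0.43]])

```text
time: 47.1
eef_pos: [0.5025, -0.2595, 0.2457]
tcp_rot: [0.0, 0.073, 0.997, -0.0]
ft_force: [0.1, -0.7, -0.7]
grip_width: 0.0491
finger_force: 7.0
```

Call:
step_arm(plan=[[[0,0,0],[0.9,-3.7,0],0.43],[[0,0,-8.5],[0,0,0],0.43],[[0,0,-8.5],[0,0,0],0.43],[[0,0,-8.5],[0,0,0],0.43],[[0,0,-1.2],[0,0,0],0.43],[[0,0,0],[0,0,0],0.43],[[0,0,0],[0,0,0],0.43],[[0,0,0],[0,0,0],0.43]])

```text
time: 47.9
eef_pos: [0.4889, -0.2933, 0.2451]
tcp_rot: [-0.0, -0.158, 0.987, -0.0]
ft_force: [0.2, 0.6, -0.4]
grip_width: 0.0487
finger_force: 7.0
```

```bash
python3 - <<'E'
from h import *
go([.489,-.294,.125],-108.3)
s=snap('wrist','wrist10')
st=bot.state();R=Rq(st['tcp_rot']); P=cloud(s);T=(P-st['eef_pos'])@R
m=(abs(T[...,0])<.03)&(abs(T[...,1])<.035)&(T[...,2]>.03)&(P[...,2]>.075)
for b in blobs(m,np.dstack([T[...,1],T[...,2],T[...,0]]),40): print('tool y,z | x',*b)
z=P[...,2]*1000;W=(abs(P[...,0]-.49)<.07)&(abs(P[...,1]+.292)<.08)
for q in blobs((z>1.5)&(z<8)&W,P,30)+blobs((z>52)&(z<66)&W,P,30): print(*q)
E
```

```text
t 47.9 pos [ 0.4889 -0.2933  0.2451] th -108.18 tilt [-0. -0. -1.] w 0.0487 shift cm now [ 1.000e-02 -6.000e-02  1.201e+01]
  turn -0.12 then shift [ 0.02 -0.06 12.01]
tool y,z | x [286. 228.] 661 [-22.  71.] [83.  6.] 89.9 [-5.5  4.9  5.8]
tool y,z | x [358. 228.] 652 [21. 71.] [82.  6.] 90.0 [-5.3  4.9  5.8]
[321. 156.] 3276 [ 489. -294.] [ 89. 100.] 18.8 [2.  2.9 3.8]
[321. 181.] 820 [ 494. -292.] [15. 64.] 18.2 [4.  4.9 5.9]
[321. 209.] 597 [ 526. -282.] [14. 59.] 18.3 [2.  2.8 3.8]
[321. 186.] 1077 [ 490. -294.] [32. 72.] 18.3 [55.2 58.6 59.6]
```

View pics/wrist10.png

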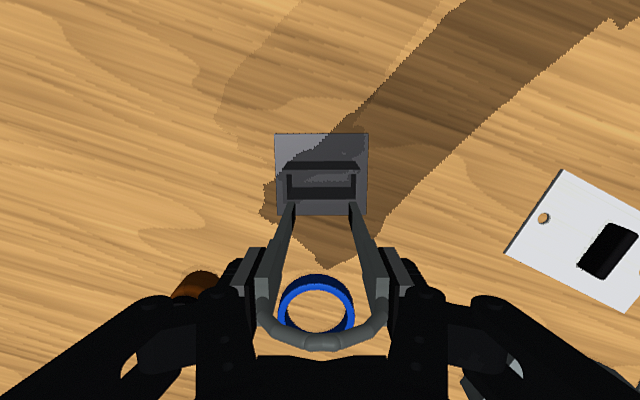

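The wrist view shows the empty well at (321,185) centred ahead of the jaws, tongs straight.

Call:
step_arm(plan=[[[0,0,0],[0,0,2],0.43],[[0,0,0],[0,0,2],0.43],[[0,0,0],[0,0,1.5],0.43],[[0,0,0],[0,0,1],0.43],[[0,0,0],[0,0,1],0.43],[[0,0,0],[0,0,1],0.43],[[0,0,0],[0,0,0],0.43],[[0,0,0],[0,0,0],0.43]])

```text
time: 48.75
eef_pos: [0.489, -0.2935, 0.1602]
tcp_rot: [0.0, -0.159, 0.987, -0.0]
ft_force: [0.7, 0.2, -1.8]
grip_width: 0.0485
finger_force: 7.0
```

Call:
step_arm(plan=[[[0,0,0],[0,0,1],0.43],[[0,0,0],[0,0,1],0.43],[[0,0,0],[0,0,1],0.43],[[0,0,0],[0,0,0.5],0.43],[[0,0,0],[0,0,0.2],0.43],[[0,0,0],[0,0,0],0.43],[[0,0,0],[0,0,0],0.43],[[0,0,0],[0,0,0],0.43]])

```text
time: 49.55
eef_pos: [0.4891, -0.2935, 0.1233]
tcp_rot: [0.0, -0.159, 0.987, -0.0]
ft_force: [0.4, -0.5, -1.2]
grip_width: 0.0484
finger_force: 7.0
```

Call:
step_arm(plan=[[[0,0,0],[0,0,0.3],0.43],[[0,0,0],[0,0,0],0.4],[[0,0,0],[0,0,0],0.35],[[0,0,0],[0,0,0],0.3],[[0,0,0],[0,0,0],0.2],[[0,0,0],[0,0,0],0],[[0,0,0],[0,0,0],0],[[0,0,0],[0,0,0],0]])

```text
time: 50.35
eef_pos: [0.4889, -0.2934, 0.12]
tcp_rot: [-0.0, -0.159, 0.987, -0.0]
ft_force: [0.4, -0.2, -0.2]
grip_width: 0.0855
finger_force: 0.0
```

Call:
step_arm(plan=[[[0,0,0],[0,0,0],0],[[0,0,0],[0,0,0],0],[[0,0,0],[0,0,-2],0],[[0,0,0],[0,0,-3],0],[[0,0,0],[0,0,-3],0],[[0,0,0],[0,0,-3],0],[[0,0,0],[0,0,-2],0],[[0,0,0],[0,0,0],0]])

```text
time: 51.15
eef_pos: [0.4899, -0.2939, 0.2529]
tcp_rot: [0.002, -0.159, 0.987, -0.001]
ft_force: [1.2, -0.4, -0.2]
grip_width: 0.0851
finger_force: 0.0
```

```bash
python3 - <<'E'
from h import *
go([.4698,.03,.25],-81.6)
s=snap('wrist','wrist11')
P=cloud(s);z=P[...,2]*1000
W=(abs(P[...,0]-.49)<.07)&(abs(P[...,1]+.292)<.08)
for a,b in [(40,66),(66,140),(140,170)]:
  for q in blobs((z>a)&(z<b)&W,P,30): print(a,*q)
E
```

```text
t 51.1 pos [ 0.4899 -0.2939  0.2529] th -108.29 tilt [ 0.004 -0.002 -1.   ] w 0.0851 shift cm now [-8.26 31.39  0.2 ]
  turn 26.69 then shift [ 6.72 31.75  0.29]
40 [322. 170.] 776 [ 488. -295.] [28. 72.] 18.5 [44.1 58.4 59.6]
40 [322. 193.] 518 [ 494. -292.] [22. 56.] 18.1 [43.5 56.4 59.8]
66 [292. 196.] 338 [ 498. -317.] [21.  5.] 18.0 [ 83.9 124.6 130.9]
66 [355. 196.] 344 [ 482. -270.] [20.  6.] 17.2 [ 85.8 122.2 130.8]
140 [323. 211.] 498 [ 490. -293.] [ 5. 51.] 18.5 [144.2 152.3 154.8]
```

Call:
step_arm(plan=[[[0,0,8.5],[0,0,0],0],[[0,0,8.5],[0,0,0],0],[[0,0,8.5],[0,0,0],0],[[0,0,1.2],[0,0,0],0],[[0,0,0],[0.8,4,0],0],[[0,0,0],[0.8,4,0],0],[[0,0,0],[0.8,4,0],0],[[0,0,0],[0.8,4,0],0]])

```text
time: 52.0
eef_pos: [0.4801, -0.1289, 0.2494]
tcp_rot: [-0.0, 0.071, 0.997, -0.0]
ft_force: [0.8, 0.0, 0.4]
grip_width: 0.0853
finger_force: 0.0
```

Call:
step_arm(plan=[[[0,0,0],[0.9,4,0],0],[[0,0,0],[0.9,4,0],0],[[0,0,0],[0.9,4,0],0],[[0,0,0],[0.8,3.7,0],0],[[0,0,0],[0,0,4],0],[[0,0,0],[0,0,4],0],[[0,0,0],[0,0,4],0],[[0,0,0],[0,0,0],0]])

```text
time: 52.8
eef_pos: [0.4661, 0.0299, 0.1259]
tcp_rot: [-0.004, 0.071, 0.997, -0.0]
ft_force: [0.2, 0.2, 0.7]
grip_width: 0.0851
finger_force: 0.0
```

```bash
python3 - <<'E'
from h import *
go([.4698,.03,.0311],-81.6)
E
```

```text
t 52.8 pos [0.4661 0.0299 0.1259] th -81.82 tilt [-0.008  0.    -1.   ] w 0.0851 shift cm now [-0.44  0.07  9.48]
  turn 0.22 then shift [-0.36  0.07  9.48]
```

Call:
step_arm(plan=[[[0,0,0],[0,0,3],0],[[0,0,0],[0,0,3],0],[[0,0,0],[0,0,0],0],[[0,0,0],[0,0,0],0],[[0,0,0],[0,0,0],0],[[0,0,0],[0,0,0],0],[[0,0,0],[0,0,0],0],[[0,0,0],[0,0,0],0]])

```text
time: 53.6
eef_pos: [0.4692, 0.0299, 0.0705]
tcp_rot: [0.0, 0.073, 0.997, -0.0]
ft_force: [0.4, -0.0, -0.9]
grip_width: 0.0857
finger_force: 0.0
```

```bash
python3 - <<'E'
from h import *
go([.4698,.03,.0311],-81.6)
E
```

```text
t 53.6 pos [0.4692 0.0299 0.0705] th -81.6 tilt [ 0.001 -0.    -1.   ] w 0.0857 shift cm now [-0.06  0.01  3.94]
  turn 0.0 then shift [-0.06  0.01  3.94]
```

Call:
step_arm(plan=[[[0,0,0],[-0.06,0,2],0],[[0,0,0],[0,0,1.4],0],[[0,0,0],[0,0,0.5],0],[[0,0,0],[0,0,0],0],[[0,0,0],[0,0,0],0.5],[[0,0,0],[0,0,0],0.8],[[0,0,0],[0,0,0],1],[[0,0,0],[0,0,0],1]])

```text
time: 54.4
eef_pos: [0.4697, 0.0298, 0.0313]
tcp_rot: [0.0, 0.073, 0.997, -0.0]
ft_force: [-0.8, 0.2, -0.6]
grip_width: 0.0283
finger_force: 0.0
```

Call:
step_arm(plan=[[[0,0,0],[0,0,0],1],[[0,0,0],[0,0,0],1],[[0,0,0],[0,0,0],1],[[0,0,0],[0,0,0],1],[[0,0,0],[0,0,0],1],[[0,0,0],[0,0,0],1],[[0,0,0],[0,0,0],1],[[0,0,0],[0,0,0],1]])

```text
time: 55.2
eef_pos: [0.4697, 0.0299, 0.0313]
tcp_rot: [0.0, 0.073, 0.997, -0.0]
ft_force: [-2.4, -0.4, 8.0]
grip_width: 0.0129
finger_force: 59.3
```

```bash
python3 - <<'E'
from h import *
go([.6548,.0543,.125],-81.6)
E
```

```text
t 55.2 pos [0.4697 0.0299 0.0313] th -81.6 tilt [ 0. -0. -1.] w 0.0129 shift cm now [-17.96   5.12  -9.36]
  turn -0.0 then shift [-17.96   5.12  -9.37]
```

Call:
step_arm(plan=[[[0,0,0],[0,0,-1],1],[[0,0,0],[0,0,-2],1],[[0,0,0],[0,0,-3],1],[[0,0,0],[0,0,-3],1],[[0,0,0],[0,0,-0.5],1],[[0,0,0],[-3,0.8,0],1],[[0,0,0],[-3,0.8,0],1],[[0,0,0],[-3,0.9,0],1]])

```text
time: 56.0
eef_pos: [0.563, 0.0413, 0.1259]
tcp_rot: [-0.0, 0.073, 0.997, -0.0]
ft_force: [-0.1, -0.3, -1.3]
grip_width: 0.0133
finger_force: 58.7
```

Call:
step_arm(plan=[[[0,0,0],[-3,0.9,0],1],[[0,0,0],[-3,0.9,0],1],[[0,0,0],[-2.9,0.8,0],1],[[0,0,0],[0,0,0],1],[[0,0,0],[0,0,0],1],[[0,0,0],[0,0,0],1],[[0,0,0],[0,0,0],1],[[0,0,0],[0,0,0],1]])

```text
time: 56.8
eef_pos: [0.6537, 0.054, 0.1262]
tcp_rot: [-0.0, 0.073, 0.997, -0.0]
ft_force: [0.1, -1.0, -2.0]
grip_width: 0.0127
finger_force: 58.7
```

```bash
python3 - <<'E'
from h import *
go([.6548,.0543,.0763],-81.6)
s=snap('wrist','wrist12')
P=cloud(s);z=P[...,2]*1000
for b in blobs((z>88)&(z<112)&(P[...,0]>.5),P,200): print(*b)
E
```

```text
t 56.8 pos [0.6537 0.054  0.1262] th -81.6 tilt [-0. -0. -1.] w 0.0127 shift cm now [-0.11  0.04  4.99]
  turn -0.0 then shift [-0.11  0.04  4.99]
[321. 210.] 53640 [643.  55.] [176.  91.] 81.6 [97.7 98.5 99.3]
[321. 347.] 456 [701.  46.] [25. 12.] 81.6 [97.8 98.6 99.2]
```

View pics/wrist12.png

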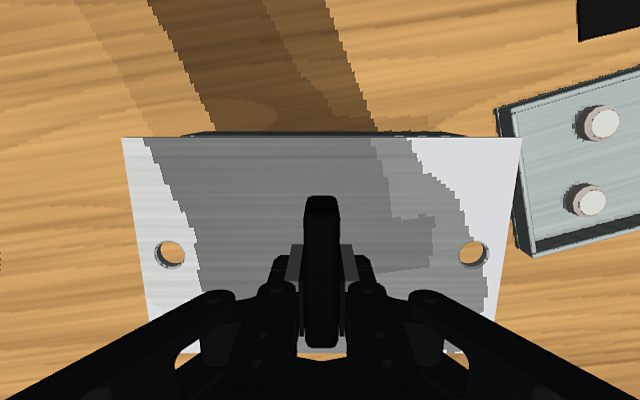

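Cover held level and symmetric about the TCP (holes at (170,255) and (473,253)), both spent tablets in the tray. Lower onto the pins.

Call:
step_arm(plan=[[[0,0,0],[-0.11,0.04,1.5],1],[[0,0,0],[0,0,1],1],[[0,0,0],[0,0,0.5],1],[[0,0,0],[0,0,0.5],1],[[0,0,0],[0,0,0.3],1],[[0,0,0],[0,0,0],1],[[0,0,0],[0,0,0],1],[[0,0,0],[0,0,0],1]])

```text
time: 57.65
eef_pos: [0.6554, 0.0544, 0.0883]
tcp_rot: [0.0, 0.073, 0.997, 0.0]
ft_force: [0.0, -0.8, -2.3]
grip_width: 0.013
finger_force: 58.8
```

Call:
step_arm(plan=[[[0,0,0],[0,0,0.3],1],[[0,0,0],[0,0,0.3],1],[[0,0,0],[0,0,0.3],1],[[0,0,0],[0,0,0.2],1],[[0,0,0],[0,0,0],1],[[0,0,0],[0,0,0],1],[[0,0,0],[0,0,0],1],[[0,0,0],[0,0,0],1]])

```text
time: 58.45
eef_pos: [0.6552, 0.0544, 0.077]
tcp_rot: [-0.0, 0.073, 0.997, -0.0]
ft_force: [-0.3, -0.1, -2.3]
grip_width: 0.0129
finger_force: 58.8
```

```bash
python3 - <<'E'
from h import *
go([.6548,.0543,.0763],-81.6)
E
```

```text
t 58.5 pos [0.6552 0.0544 0.077 ] th -81.6 tilt [-0. -0. -1.] w 0.0129 shift cm now [ 0.04 -0.02  0.07]
  turn -0.0 then shift [ 0.04 -0.02  0.07]
```

Call:
step_arm(plan=[[[0,0,0],[0,0,0.1],1],[[0,0,0],[0,0,0],1],[[0,0,0],[0,0,0],1],[[0,0,0],[0,0,0],0.6],[[0,0,0],[0,0,0],0.2],[[0,0,0],[0,0,0],0],[[0,0,0],[0,0,0],0],[[0,0,0],[0,0,0],0]])

```text
time: 59.25
eef_pos: [0.6552, 0.0544, 0.0759]
tcp_rot: [-0.0, 0.073, 0.997, -0.0]
ft_force: [0.5, 0.3, 0.2]
grip_width: 0.0836
finger_force: 0.0
```

Call:
step_arm(plan=[[[0,0,0],[0,0,0],0],[[0,0,0],[0,0,-1],0],[[0,0,0],[0,0,-3],0],[[0,0,0],[0,0,-4],0],[[0,0,0],[0,0,-4],0],[[0,0,0],[0,0,-4],0],[[0,0,0],[0,0,0],0],[[0,0,0],[0,0,0],0]])

```text
time: 60.05
eef_pos: [0.6555, 0.0545, 0.2374]
tcp_rot: [0.001, 0.073, 0.997, 0.0]
ft_force: [0.2, 0.5, -0.7]
grip_width: 0.0853
finger_force: 0.0
```

```bash
python3 - <<'E'
from h import *
go([.6548,.0543,.0763],-81.6)
s=snap('wrist','wrist13');P=cloud(s);z=P[...,2]*1000
for b in blobs((z>40)&(z<60)&(P[...,0]>.5),P,200)+blobs((z>70)&(z<90)&(P[...,0]>.5),P,200): print(*b)
s=snap('side');P=cloud(s);z=P[...,2]*1000
for b in blobs((z>40)&(z<56)&(abs(P[...,0]-.65)<.12)&(abs(P[...,1]-.05)<.13),P,100): print(*b)
E
```

```text
t 60.0 pos [0.6555 0.0545 0.2374] th -81.6 tilt [ 0.002  0.    -1.   ] w 0.0853 shift cm now [ 0.1  -0.03 16.11]
  turn -0.0 then shift [ 0.06 -0.03 16.11]
[321. 180.] 20528 [655.  54.] [175. 110.] 81.6 [47.9 48.8 49.7]
[321. 189.] 1098 [654.  54.] [13. 59.] 81.9 [77.2 78.5 79.5]
[265. 218.] 2020 [655.  55.] [177. 112.] 81.3 [47.8 49.6 51.2]
```

View pics/wrist13.png

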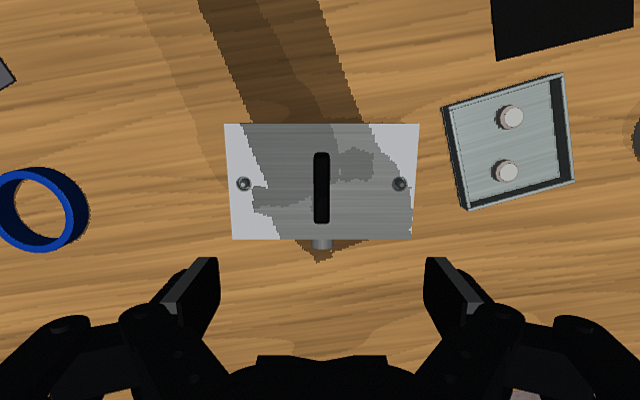

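The cover is seated, with pins showing in both holes at (243,184) and (399,184), the height readings match those taken at the start, and the spent tablets are in the tray.

```bash
python3 -c "
from workcell import bot
print(bot.close_job())"
```

```text
the job is handed in; nothing more can be done
None
```

The job is handed in, verdict not shown: both spent tablets are in the waste tray, all four fresh tablets are in their own pockets, the tongs are back in their stand, and the cover is seated on both pins at its starting height.

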